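Pack sample vials in a round pot and post the used stirring bars

TASK

Clear up after the run: pack all the sample vials upright in the round steel pot as a hexagonal cluster, one in the middle and the rest in a ring round it, all standing on the pot's floor, and push every used stirring bar through the sprung flap on top of the grey box so that it drops inside and the flap swings shut. The vials stand too close for fingers in between, so each may be let drop the last centimetre with the fingers above its neighbours' caps. Do not tip the pot, and leave the other things on the bench where they are.

Things in the scene. Friction and masses are not known exactly. Their poses are not given: they have to be found in the camera images.
- pot: Round open stainless pot, loose on the worktop (about 0.7 kg): straight wall, outer diameter 94 mm, inner diameter 86 mm, inner floor 4 mm above its underside, rim 36 mm high. Origin: centre of the underside, z up.
- parts_box: Grey closed used-parts box that does not move, 120 x 120 x 100 mm high. In the middle of its flat top is an opening of 80 mm (along the box's x) by 84 mm (along its y), closed by a flush sprung flap. Inner floor 4 mm up. Origin: centre of the underside, z up; the flap's hinge is along the +x edge of the opening.
- flap_centre (a point): Middle of the shut flap, on the box's top face, 100 mm up; axes as the box.
- flap (a joint): Aluminium flap in the box's top, hinged along the opening's +x edge (in the box's axes), free edge at -x. 0 = shut and level, grows (rad) to 1.2 as it is pushed down into the box; it is pushed down with about 2 N at its middle, and its spring swings it shut when let go. A stirring bar laid on it does not open it. A bar let go while the fingertips hold the flap down about 40 mm below the top slides off into the box.
- vial0: Capped glass sample vial, standing: body 21 mm diameter, 52 mm high in all, round cap 20 mm in diameter over the top 11 mm (the cap gives a secure grip even by its upper 8 mm). 18 g. Origin: centre of the underside, z up along the vial. All vials are treated alike. May be absent.
- vial1: Capped glass sample vial, standing: body 21 mm diameter, 52 mm high in all, round cap 20 mm in diameter over the top 11 mm (the cap gives a secure grip even by its upper 8 mm). 18 g. Origin: centre of the underside, z up along the vial. All vials are treated alike. May be absent.
- vial2: Capped glass sample vial, standing: body 21 mm diameter, 52 mm high in all, round cap 20 mm in diameter over the top 11 mm (the cap gives a secure grip even by its upper 8 mm). 18 g. Origin: centre of the underside, z up along the vial. All vials are treated alike. May be absent.
- vial3: Capped glass sample vial, standing: body 21 mm diameter, 52 mm high in all, round cap 20 mm in diameter over the top 11 mm (the cap gives a secure grip even by its upper 8 mm). 18 g. Origin: centre of the underside, z up along the vial. All vials are treated alike. May be absent.
- vial4: Capped glass sample vial, standing: body 21 mm diameter, 52 mm high in all, round cap 20 mm in diameter over the top 11 mm (the cap gives a secure grip even by its upper 8 mm). 18 g. Origin: centre of the underside, z up along the vial. All vials are treated alike. May be absent.
- vial5: Capped glass sample vial, standing: body 21 mm diameter, 52 mm high in all, round cap 20 mm in diameter over the top 11 mm (the cap gives a secure grip even by its upper 8 mm). 18 g. Origin: centre of the underside, z up along the vial. All vials are treated alike. May be absent.
- vial6: Capped glass sample vial, standing: body 21 mm diameter, 52 mm high in all, round cap 20 mm in diameter over the top 11 mm (the cap gives a secure grip even by its upper 8 mm). 18 g. Origin: centre of the underside, z up along the vial. All vials are treated alike. May be absent.
- bar0: White stirring bar lying on the worktop, 10 x 30 x 10 mm, long along its own y. Origin: centre of the underside. May be absent.
- bar1: White stirring bar lying on the worktop, 10 x 30 x 10 mm, long along its own y. Origin: centre of the underside. May be absent.
- pump_corner (a point): Near right corner of the tall white vacuum pump with its hose; everything farther away and more to the left than this point is blocked up to 0.4 m high. The vials stand in front of it.
- ptfe: Bystander: loose reel of thread-seal tape, 52 mm across, 14 mm high, lying flat. Origin: centre of the underside.
- tongs: Bystander: loose tweezers lying near the front edge, 127 mm long along their y, 8 mm high. Origin: centre of the underside.

How it is judged:
At the end, for the whole second after the job is handed in: All vials upright (0.12 rad) on the pot floor (underside 1 to 7.5 mm above the pot's), axes within 35.5 mm of the pot's, one within 11 mm of it; all stirring bars inside the grey box, flap shut (under 0.12 rad), pot level, all at rest (horizontal distance between each of vial0, vial1, vial2, vial3, vial4, vial5, vial6 and pot below 0.0355 m and angle between each of vial0, vial1, vial2, vial3, vial4, vial5, vial6's own z axis and vertical below 0.12 rad and z of vial0 in the frame of pot between 0.001 and 0.0075 m and linear speed of each of vial0, vial1, vial2, vial3, vial4, vial5, vial6, bar0, bar1 below 0.02 m/s and z of vial1 in the frame of pot between 0.001 and 0.0075 m and z of vial2 in the frame of pot between 0.001 and 0.0075 m and z of vial3 in the frame of pot between 0.001 and 0.0075 m and z of vial4 in the frame of pot between 0.001 and 0.0075 m and z of vial5 in the frame of pot between 0.001 and 0.0075 m and z of vial6 in the frame of pot between 0.001 and 0.0075 m and horizontal distance between any of vial0, vial1, vial2, vial3, vial4, vial5, vial6 and pot below 0.011 m and x of bar0 in the frame of parts_box between -0.057 and 0.057 m and y of bar0 in the frame of parts_box between -0.057 and 0.057 m and z of each of bar0, bar1 in the frame of parts_box below 0.04 m and x of bar1 in the frame of parts_box between -0.057 and 0.057 m and y of bar1 in the frame of parts_box between -0.057 and 0.057 m and value of joint flap below 0.12 rad and angle between pot's own z axis and vertical below 0.1 rad); the robot touches nothing.
It fails at once if the tape reel is pushed away (distance of ptfe from where it was at the start of the episode above 0.03 m).
It fails at once if the tweezers is pushed away (distance of tongs from where it was at the start of the episode above 0.03 m).
It fails at once if the pot is tipped (angle between pot's own z axis and vertical above 0.35 rad).
Of vial0, vial1, vial2, vial3, vial4, vial5, vial6 only 5 to 7 are there at a start; the rules pass over those that are not, and their reading is None.
Of bar0, bar1 only 1 to 2 are there at a start; the rules pass over those that are not, and their reading is None.
At some moment in a run one of bar0, bar1 may be knocked a few centimetres aside while the robot is not near it.
It also fails if it takes over 210 s, if anything falls off the work surface, if the arm or the gripper's body presses on something with over 40 N, if the wrist force passes 120 N, or if a joint passes its speed limit or range.

ROBOT

A 6-joint arm with a two-finger parallel gripper is mounted at the origin on a cart in front of the work surface, level with it; the furniture and walls round the work are solid. World frame = base frame: x ahead of the robot, y to its left, z up, the work surface at z = 0. Lengths are in m, angles in rad, forces in N, time in s.
With the tool pointing down it reaches from about 0.35 to 0.95 m from the base axis. Payload 17.4 kg.
Tool frame: the origin (TCP) lies on the centre line of the jaws, within the pads' length; the fingertips stand 11 mm ahead of it and the grasp point (between the pads) lies 8 mm behind it; z points along the fingers, y is the direction in which the jaws open and shut (so a half turn about z gives the same grasp; the last joint's range is limited). The gripper opens to 93 mm and grips with 3 to 60 N. Pads are 15 mm wide; open, the fingers measure 128 mm over their backs; the gripper's body (75 mm by 188 mm) begins 65 mm behind the grasp point.
Start: joints at [1.202, 0.116, 1.442, -0, 1.584, -0.038], TCP at [0.219, 0.638, 0.23] pointing down, gripper open.
Joint ranges: [-2.83, 2.83], [-0.83, 2.19], [0.07, 2.5], [-1.14, 4.28], [0.01, 3], [-2.97, 2.97]. Speed limits (rad/s): [1.89, 1.89, 2.22, 3.14, 3.14, 3.14].

INTERFACE

Orientations are given as a unit quaternion [x, y, z, w].
In Python, from plant import state, get_image, get_calibration, job_done gives the robot as it stands. The module is installed in compiled form; this text tells all that it offers.
- The arm moves only by the shell command python3 -m jog 'ROWS' [OPENING]. ROWS is JSON, a list of rows, each a list of 2 entries, a list of its own where there are three numbers: the shift along the world's x, y, z in m, then the turn, a rotation vector about the world's x, y, z in rad. In form: [[[dx, dy, dz], [ax, ay, az]], ...]. A call has 1 to 8 rows; each row shifts and turns the commanded pose from where the row before left it; what a row does not reach is not made up. A row lasts 1/12 s, in which the tool goes at most 41.7 mm and 7.16 degrees, less where a joint would pass 70% of its speed; a pose out of reach is approached as far as the arm can. A call with a gripper value outside its range is refused whole. OPENING is the closure, from -1 (fully open) to 1 (shut), so that 0 is half open, set as the call begins (- or left out, the last holds). The fingers move at their own pace and stop on an object; the grip force is fixed at half the most. Time passes only in rows, so rows that do not move let the fingers close. It gives the time, the measured TCP pose, the force and the opening at its end, in the units of the state.
- state(): the state, without advancing time (a new reading comes with each control period).
- get_image(name): name is "scene" or "top"; returns the picture (420x560x3 uint8, red, green, blue); there is no depth.
- get_calibration(name): a dict with "fx", "fy", "cx", "cy" (pixels), "eye" and "rotation" of the camera in the world. Camera axes: x right, y down, z forward; pixel columns grow to the right and rows downward; lengths in m; the calibration is good to about 2 mm. A picture is of the moment at which its call begins. get_calibration takes no time and is no camera call.
- job_done(): hands the job in, once; it reports no verdict.
The state is a dict: "clock": time; "joints": joint angles; "joint_velocities": joint speeds; "joint_efforts": joint torques, N m; "ee_pos": TCP position; "tcp_rot": TCP orientation; "force": force on the tool from outside, world axes, zero at the start; "ft_torque": the same for the moment, N m; "opening": finger opening in m.
Only numpy, scipy, OpenCV 4.12 (cv2) and the standard library are available. Lean on these libraries where they do the work, as an engineer would, in place of code of your own. Each camera call takes 0.05 s, during which the arm holds its last target.

## Working session

There is one attempt and no reset: what is moved stays moved. The work goes in short steps, Python scripts to look and compute and a shell command to move; the robot and the scene stay as the last step left them, time stands still between calls to the robot, and variables do not carry over. Pictures are saved under pics/ and viewed, and the job is handed in when it is done.

```bash
mkdir -p pics; ls; cat > h.py <<'E'
import cv2,numpy as np
from plant import state,get_image,get_calibration,job_done
def snap(n,f):
    im=get_image(n)[:,:,::-1]; cv2.imwrite('pics/'+f,im); return im
def px2w(n,u,v,z):
    c=get_calibration(n);R=np.array(c['rotation']).reshape(3,3);e=np.array(c['eye'])
    d=R@np.array([(u-c['cx'])/c['fx'],(v-c['cy'])/c['fy'],1]); t=(z-e[2])/d[2]; return e+t*d
def w2px(n,p):
    c=get_calibration(n);R=np.array(c['rotation']).reshape(3,3);e=np.array(c['eye'])
    q=R.T@(np.array(p)-e); return c['cx']+c['fx']*q[0]/q[2],c['cy']+c['fy']*q[1]/q[2]
def crop(f,o,x0,y0,x1,y1,k):
    im=cv2.imread('pics/'+f); cv2.imwrite('pics/'+o,cv2.resize(im[y0:y1,x0:x1],None,fx=k,fy=k,interpolation=cv2.INTER_CUBIC))
E
python3 - <<'E'
from h import *
snap('top','t0.png');snap('scene','s0.png')
for n in('top','scene'):print(get_calibration(n))
print(state())
E
```

```text
pics
{'fx': 394.8012258634001, 'fy': 394.8012258634001, 'cx': 274.8647637124498, 'cy': 214.25523323853034, 'eye': array([ 0.33142523, -0.01835874,  1.12521258]), 'rotation': array([-0.68021291,  0.72624424, -0.07076556,  0.06979931])}
{'fx': 513.8880963037437, 'fy': 513.8880963037437, 'cx': 281.0296293754354, 'cy': 215.19480056812412, 'eye': array([0.50993316, 1.16497513, 1.13021263]), 'rotation': array([ 0.00331284,  0.90947345, -0.41572985,  0.00397058])}
{'clock': 0.1, 'joints': array([ 1.20217220e+00,  1.16428757e-01,  1.44218277e+00, -3.06312469e-05,
        1.58398799e+00, -3.78071055e-02]), 'joint_velocities': array([ 0.00025343, -0.00197167, -0.00054285,  0.00089562, -0.00242656,
       -0.00113909]), 'joint_efforts': array([ 1.86668389e-03, -7.22897530e+01, -6.23870516e+01,  7.80850346e-02,
        2.27167265e-02, -3.65908852e-05]), 'ee_pos': array([0.21921281, 0.63823873, 0.22899498]), 'tcp_rot': array([ 1.64655453e-01,  9.86351017e-01, -4.96164841e-04, -8.66035780e-05]), 'force': array([ 0.29494052,  0.34679298, -0.19086419]), 'ft_torque': array([ 0.00235601, -0.0060142 ,  0.02256315]), 'opening': 0.09271919336758341}
```

Rotation is a quaternion.

```bash
sed -i "s/R=np.array(c\['rotation'\]).reshape(3,3)/R=Rot.from_quat(c['rotation']).as_matrix()/; 1a from scipy.spatial.transform import Rotation as Rot" h.py; python3 -c "
from h import *
print(w2px('top',[.5,0,0]),w2px('top',[.5,.3,0]),w2px('scene',[.5,.3,0]))
print(Rot.from_quat(state()['tcp_rot']).as_matrix())
for n in 'ts':
  cv2.imwrite('pics/%s0b.png'%n,cv2.resize(cv2.imread('pics/%s0.png'%n),(800,600)))"
```

```text
(np.float64(266.6970263460275), np.float64(234.68832386343686)) (np.float64(162.43890402099356), np.float64(241.4794912590131)) (np.float64(287.9813856095447), np.float64(321.6058895378538))
[[-9.45777149e-01  3.24816060e-01 -3.34235547e-04]
 [ 3.24816232e-01  9.45776671e-01 -9.50265887e-04]
 [ 7.45056159e-06 -1.00730489e-03 -9.99999493e-01]]
```

View pics/t0.png

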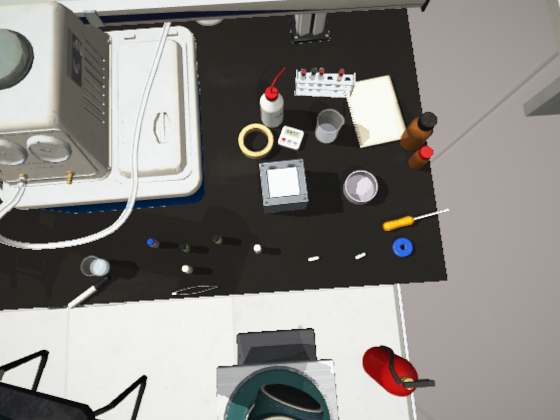

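View pics/s0.png

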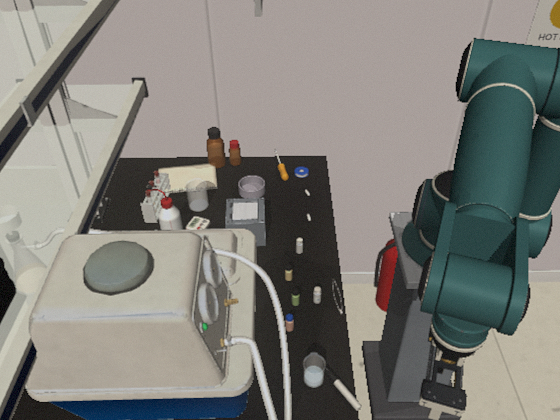

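```bash
python3 -c "
from h import *
crop('t0.png','a.png',130,225,290,305,5)
crop('t0.png','b.png',250,150,420,270,4.7)
crop('s0.png','c.png',230,170,390,330,3.7)
print(w2px('top',[.219,.638,.23]))"
```

```text
(np.float64(-23.778720840766653), np.float64(367.2191205163687))
```

View pics/a.png

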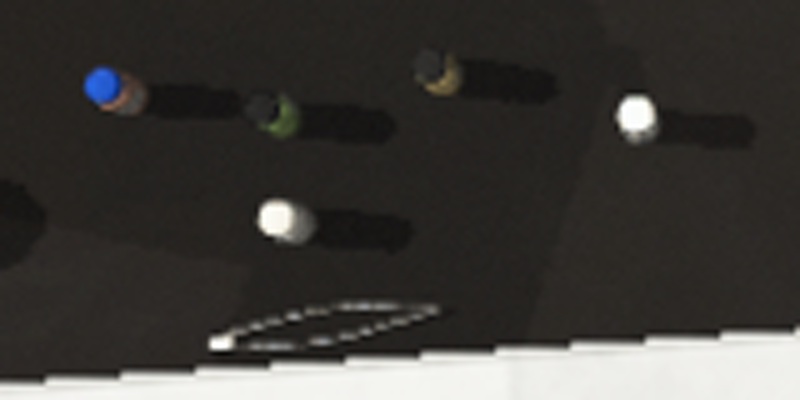

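View pics/b.png

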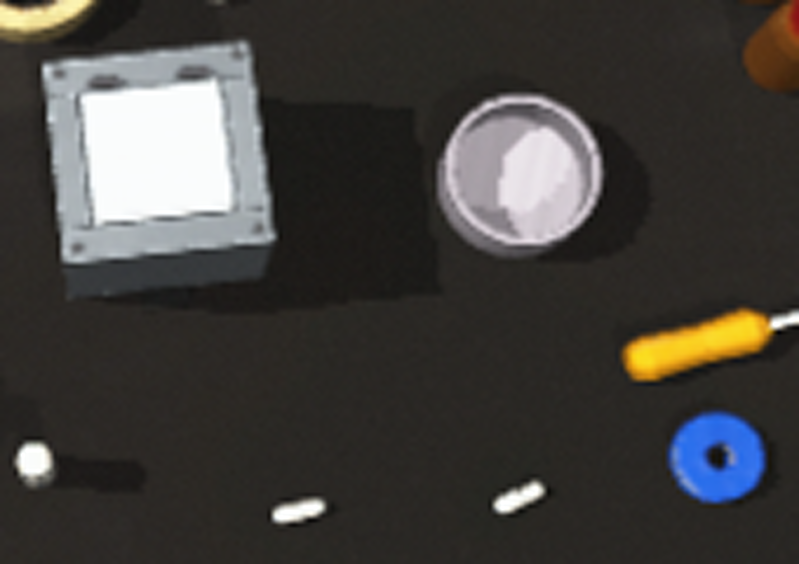

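View pics/c.png

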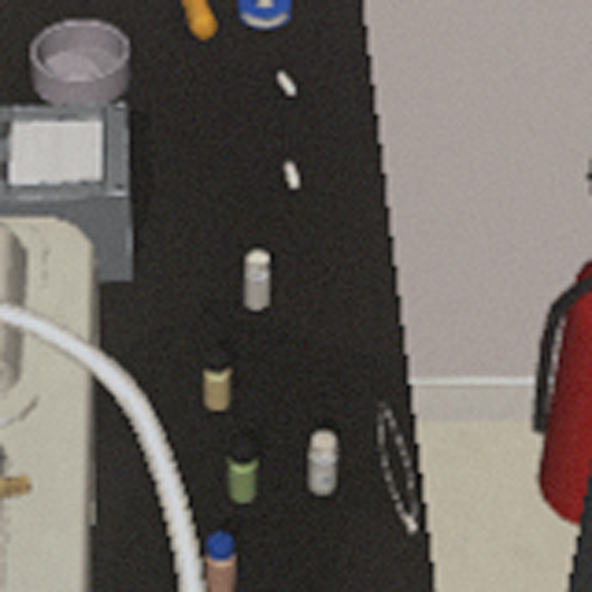

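```bash
python3 -c "
from h import *
np.set_printoptions(precision=4,suppress=True)
A=lambda x,y:(130+x/5,225+y/5)
B=lambda x,y:(250+x/4.7,150+y/4.7)
C=lambda x,y:(230+x/3.7,170+y/3.7)
P=lambda q,z,n='top':px2w(n,*q,z)[:2]
for n,x,y in(('blue',102,85),('d2',263,106),('d3',430,65),('w4',636,115),('w5',276,218)):print(n,P(A(x,y),.052))
print('scene caps',[P(C(x,y),.052,'scene') for x,y in((221,539),(243,444),(218,352),(257,256),(323,437))])
print('pot',P(B(522,170),.036),P(C(79,55),.036,'scene'))
c=np.array([P(B(x,y),.1) for x,y in((42,63),(247,40),(274,241),(64,263))]);print(c,c.mean(0))
print('flap',[P(B(*q),.1) for q in((82,94),(222,80),(235,210),(92,226))])
for q in((299,510),(275,517),(325,505),(519,497),(496,510),(543,486)):print('bar',P(B(*q),.01))
print('bars sc',P(C(287,83),.005,'scene'),P(C(291,175),.005,'scene'))
print('pump',P((203,195),0.03),'ptfe',P(B(717,457),.01),'tongs',P(A(220,343),.005),P(A(440,310),.005))
"
```

```text
blue [0.4929 0.3183]
d2 [0.4756 0.2304]
d3 [0.4922 0.1384]
w4 [0.4573 0.0272]
w5 [0.4143 0.2245]
scene caps [array([0.4956, 0.3207]), array([0.478 , 0.2331]), array([0.4952, 0.1391]), array([0.4616, 0.0311]), array([0.4183, 0.2269])]
pot [ 0.6164 -0.2777] [ 0.6207 -0.2632]
[[ 0.6818  0.0075]
 [ 0.6879 -0.1119]
 [ 0.5675 -0.1178]
 [ 0.5626  0.0019]] [ 0.6249 -0.0551]
flap [array([ 0.6616, -0.0144]), array([ 0.6646, -0.0956]), array([ 0.587 , -0.0971]), array([ 0.5831, -0.0153])]
bar [ 0.4222 -0.1279]
bar [ 0.419  -0.1132]
bar [ 0.4242 -0.1437]
bar [ 0.4213 -0.2602]
bar [ 0.4145 -0.2456]
bar [ 0.427  -0.2753]
bars sc [ 0.4238 -0.2568] [ 0.4257 -0.1235]
pump [0.6219 0.1744] ptfe [ 0.4375 -0.3816] tongs [0.3508 0.2677] [0.3609 0.1446]
```

```bash
python3 -c "
from h import *
np.set_printoptions(precision=3,suppress=True)
for q in((136,190),(128,215),(105,234),(60,244),(20,240)):
  for z in (0.01,.1,.2,.3):
    p=px2w('top',*q,z);print(q,p,np.round(w2px('scene',p)))
crop('s0.png','d.png',200,140,400,290,4);crop('s0.png','e.png',180,220,380,420,3)"
```

```text
(136, 190) [0.655 0.373 0.01 ] [228. 343.]
(136, 190) [0.629 0.342 0.1  ] [237. 311.]
(136, 190) [0.6   0.306 0.2  ] [247. 273.]
(136, 190) [0.571 0.271 0.3  ] [258. 234.]
(128, 215) [0.582 0.396 0.01 ] [256. 350.]
(128, 215) [0.562 0.362 0.1  ] [263. 317.]
(128, 215) [0.539 0.325 0.2  ] [272. 279.]
(128, 215) [0.517 0.288 0.3  ] [281. 238.]
(105, 234) [0.531 0.461 0.01 ] [276. 372.]
(105, 234) [0.515 0.422 0.1  ] [282. 337.]
(105, 234) [0.497 0.379 0.2  ] [290. 296.]
(105, 234) [0.479 0.336 0.3  ] [297. 253.]
(60, 244) [0.51  0.589 0.01 ] [285. 422.]
(60, 244) [0.496 0.54  0.1  ] [291. 381.]
(60, 244) [0.48  0.485 0.2  ] [298. 333.]
(60, 244) [0.464 0.431 0.3  ] [306. 284.]
(20, 240) [0.529 0.703 0.01 ] [276. 474.]
(20, 240) [0.513 0.645 0.1  ] [284. 427.]
(20, 240) [0.496 0.58  0.2  ] [292. 372.]
(20, 240) [0.478 0.516 0.3  ] [300. 316.]
```

View pics/d.png

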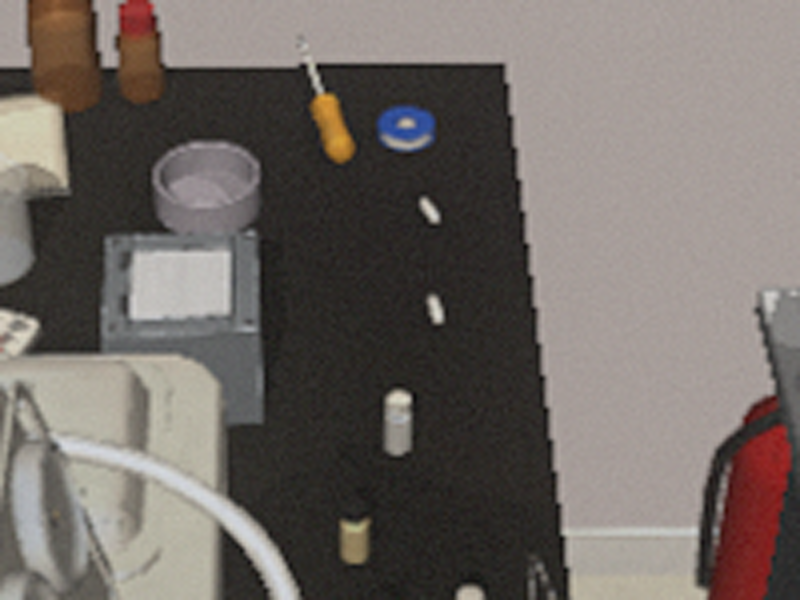

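View pics/e.png

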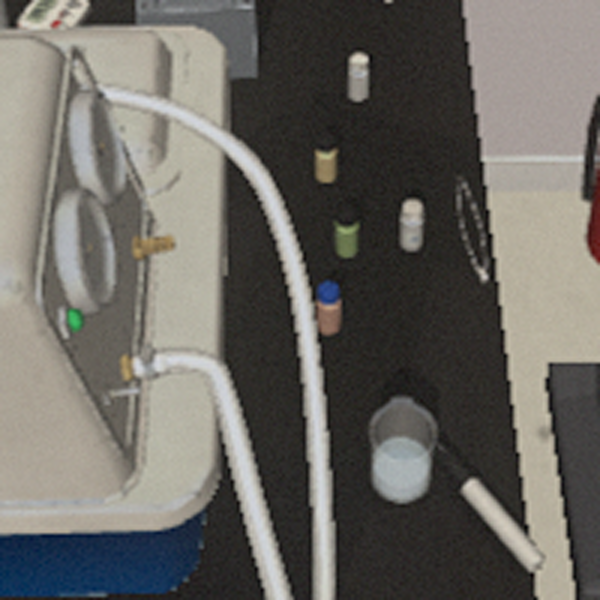

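```bash
python3 -c "
from h import *
np.set_printoptions(precision=4,suppress=True)
print(px2w('scene',251.7,183,.036))
crop('t0.png','f.png',320,150,400,220,10);crop('s0.png','g.png',220,165,280,210,13)
t=np.linspace(0,6.28,72)
for n,f,o,x0,y0,k in(('top','f.png','f2.png',320,150,10),('scene','g.png','g2.png',220,165,13)):
  im=cv2.imread('pics/'+f)
  for r,z,col in((.047,.036,(0,0,255)),(.043,.036,(0,255,0)),(.047,0,(255,0,0))):
    pts=[[int((u-x0+.5)*k),int((v-y0+.5)*k)] for u,v in (w2px(n,[.6164+r*np.cos(a),-.2777+r*np.sin(a),z]) for a in t)]
    cv2.polylines(im,[np.array(pts)],True,col,1)
  cv2.imwrite('pics/'+o,im)
"
```

```text
[ 0.6199 -0.2739  0.036 ]
```

View pics/f2.png

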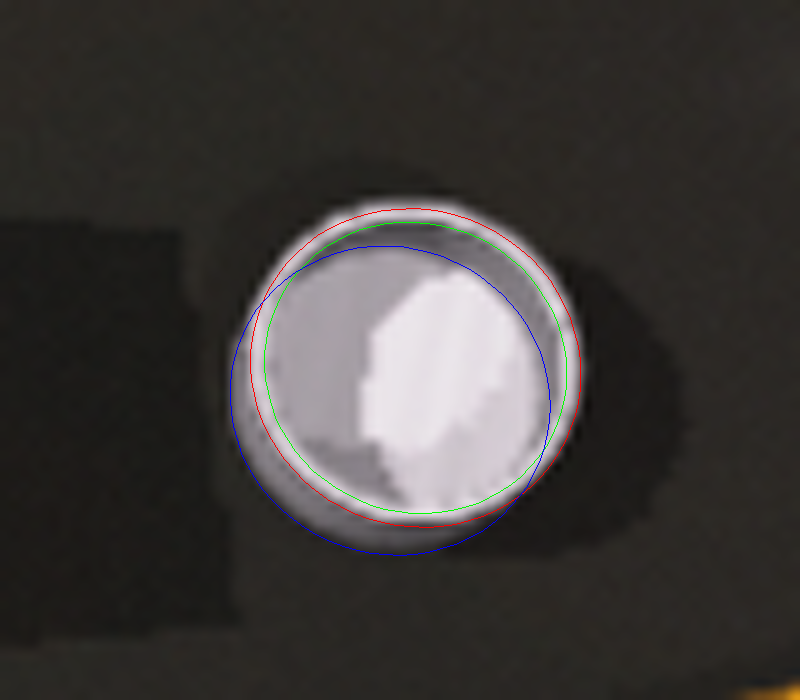

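View pics/g2.png

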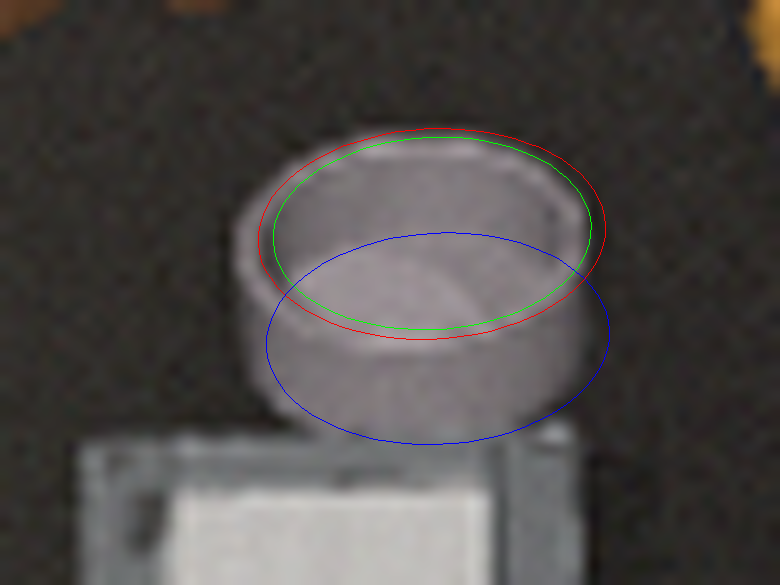

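```bash
python3 -m jog '[[[0.0164,-0.0343,0],[0,0,0.041]],[[0.0164,-0.0343,0],[0,0,0.041]],[[0.0164,-0.0343,0],[0,0,0.041]],[[0.0164,-0.0343,0],[0,0,0.041]],[[0.0164,-0.0343,0],[0,0,0.041]],[[0.0164,-0.0343,0],[0,0,0.041]],[[0.0164,-0.0343,0],[0,0,0.041]],[[0.0164,-0.0343,0],[0,0,0.041]]]' 0
python3 -m jog '[[[0.0164,-0.0343,0],[0,0,0]],[[0.0164,-0.0343,0],[0,0,0]],[[0.0164,-0.0343,0],[0,0,0]],[[0.0164,-0.0343,0],[0,0,0]],[[0,0,0],[0,0,0]]]'
```

```text
clock: 0.77
ee_pos: [0.3507, 0.3623, 0.2294]
tcp_rot: [0.0, 1.0, -0.0, -0.0]
force: [0.7, 0.5, 0.5]
opening: 0.0477
clock: 1.18
ee_pos: [0.4179, 0.2222, 0.2296]
tcp_rot: [0.004, 1.0, -0.001, 0.0]
force: [-1.0, 0.8, 0.3]
opening: 0.0467
```

```bash
python3 -m jog '[[[0,0.0,-0.03],[0,0,0]],[[0,0,-0.03],[0,0,0]],[[0,0,-0.03],[0,0,0]],[[0,0,-0.025],[0,0,0]],[[0,0,0],[0,0,0]],[[0,0,0],[0,0,0]]]'
python3 - <<'E'
from h import *
print(state()['ee_pos'],w2px('top',state()['ee_pos']+[0,0,-.011]))
snap('top','t1.png');snap('scene','s1.png');crop('t1.png','t1c.png',110,210,270,330,5);crop('s1.png','s1c.png',240,200,360,300,6)
E
```

```text
clock: 1.68
ee_pos: [0.4155, 0.2268, 0.1143]
tcp_rot: [0.001, 1.0, -0.0, -0.001]
force: [0.2, 0.1, 0.2]
opening: 0.0465
[0.41552332 0.2267633  0.11428837] (np.float64(179.7665253433932), np.float64(266.9465165220021))
```

View pics/t1c.png

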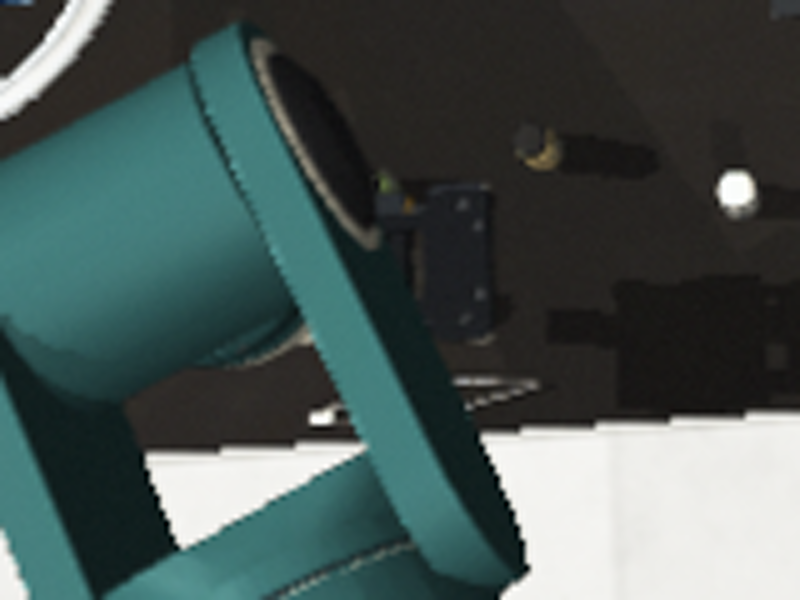

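View pics/s1c.png

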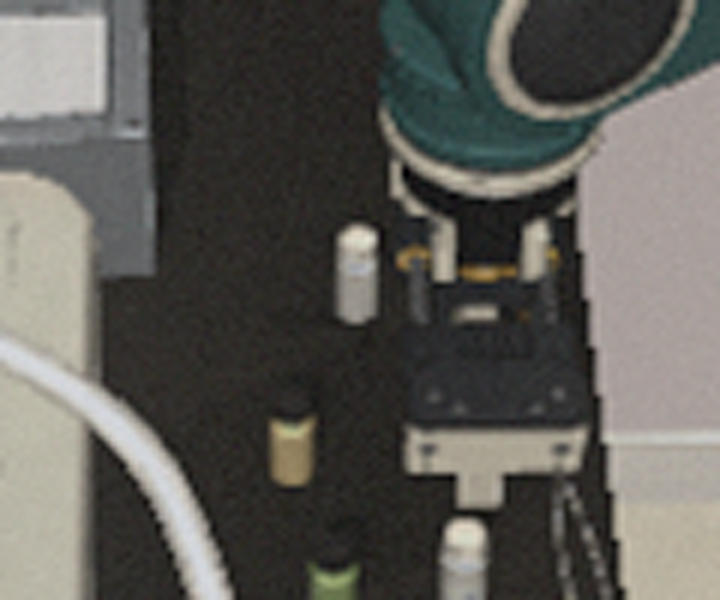

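```bash
python3 -c "
from h import *
print(w2px('scene',[.4155,.2675,.103]),w2px('scene',[.4163,.2257,.052]), 240+463/6,200+530/6)"
```

```text
(np.float64(319.93392756415847), np.float64(286.97788645925493)) (np.float64(318.00066592554157), np.float64(287.7564084567861)) 317.1666666666667 288.3333333333333
```

```bash
python3 -m jog '[[[0.002,0,-0.02],[0,0,0]],[[0,0,-0.02],[0,0,0]],[[0,0,-0.015],[0,0,0]],[[0,0,-0.005],[0,0,0]],[[0,0,0],[0,0,0]],[[0,0,0],[0,0,0]]]'
python3 -m jog '[[[0,0,0],[0,0,0]],[[0,0,0],[0,0,0]],[[0,0,0],[0,0,0]],[[0,0,0],[0,0,0]],[[0,0,0],[0,0,0]],[[0,0,0],[0,0,0]]]' 1
```

```text
clock: 2.28
ee_pos: [0.4187, 0.2272, 0.0563]
tcp_rot: [0.001, 1.0, 0.0, 0.001]
force: [0.4, -0.9, -0.6]
opening: 0.0469
clock: 2.78
ee_pos: [0.4182, 0.2269, 0.0549]
tcp_rot: [0.001, 1.0, 0.0, 0.0]
force: [0.0, 0.3, 2.1]
opening: 0.0189
```

```bash
python3 - <<'E'
from h import *
print(state()['ee_pos'],w2px('scene',state()['ee_pos']),w2px('scene',[.418,.2267,.04]))
snap('scene','s2.png');crop('s2.png','s2c.png',240,200,360,300,6)
E
```

```text
[0.41818668 0.22685333 0.0549233 ] (np.float64(317.3775399318763), np.float64(287.3758020106454)) (np.float64(317.2461661245113), np.float64(290.9143083737165))
```

View pics/s2c.png

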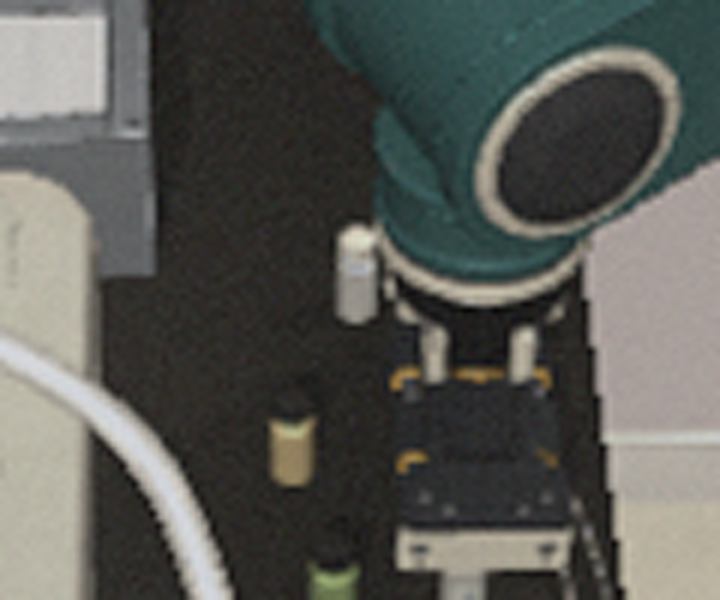

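```bash
python3 -m jog '[[[0,0,0.03],[0,0,0]],[[0,0,0.04],[0,0,0]],[[0,0,0.04],[0,0,0]],[[0.0144,-0.0359,0.03],[0,0,0]],[[0.0144,-0.0359,0],[0,0,0]],[[0.0144,-0.0359,0],[0,0,0]],[[0.0144,-0.0359,0],[0,0,0]],[[0.0144,-0.0359,0],[0,0,0]]]'
python3 -m jog '[[[0.0144,-0.0359,0],[0,0,0]],[[0.0144,-0.0359,0],[0,0,0]],[[0.0144,-0.0359,0],[0,0,0]],[[0.0144,-0.0359,0],[0,0,0]],[[0.0144,-0.0359,0],[0,0,0]],[[0.0144,-0.0359,0],[0,0,0]],[[0.0144,-0.0359,0],[0,0,0]],[[0.0144,-0.0359,0],[0,0,0]]]'
```

```text
clock: 3.5
ee_pos: [0.4882, 0.0509, 0.1904]
tcp_rot: [0.001, 1.0, 0.0, 0.0]
force: [-0.7, 1.8, -0.1]
opening: 0.0194
clock: 4.17
ee_pos: [0.6034, -0.2366, 0.1899]
tcp_rot: [0.002, 1.0, 0.0, -0.0]
force: [0.3, 0.6, 0.3]
opening: 0.0195
```

```bash
python3 -m jog '[[[0.0144,-0.0359,0],[0,0,0]],[[0,0,-0.02],[0,0,0]],[[0,0,-0.02],[0,0,0]],[[0,0,-0.02],[0,0,0]],[[0,0,0],[0,0,0]],[[0,0,0],[0,0,0]]]'
python3 - <<'E'
from h import *
print(state()['ee_pos'])
snap('scene','s3.png');crop('s3.png','s3c.png',200,130,320,220,6);snap('top','t3.png');crop('t3.png','t3c.png',300,140,420,230,6)
E
```

```text
clock: 4.67
ee_pos: [0.6171, -0.2703, 0.1295]
tcp_rot: [0.001, 1.0, 0.0, -0.001]
force: [-0.4, -0.4, 1.1]
opening: 0.0191
[ 0.61710207 -0.27026531  0.12945231]
```

View pics/s3c.png

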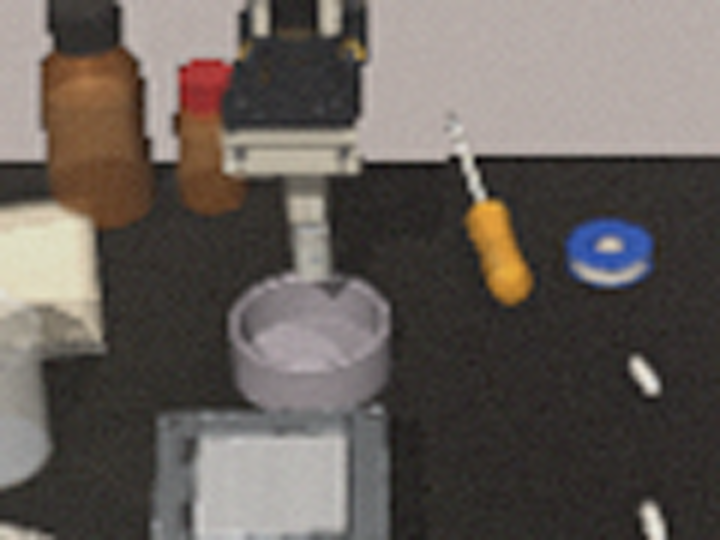

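View pics/t3c.png

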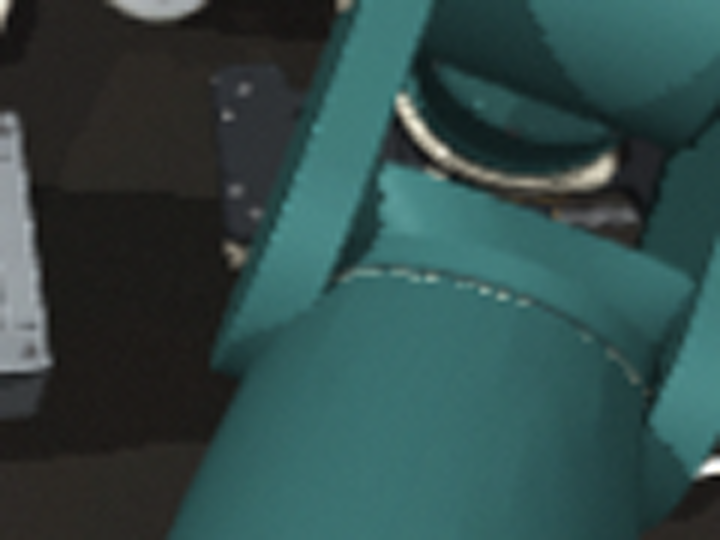

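```bash
python3 -c "
from h import *
print(w2px('scene',[.6171,-.2703,.0745]),w2px('scene',[.6171,-.2703,.118]))
for p in((.62,-.275),(.617,-.277)):
  print([np.round(w2px('scene',[p[0]+a,p[1]+b,.036]),1) for a,b in((.047,0),(-.047,0),(0,.047),(0,-.047))])"
```

```text
(np.float64(251.94865329471105), np.float64(174.74855802705434)) (np.float64(251.34760025980384), np.float64(164.42076004577993))
[array([238.3, 182.9]), array([265.1, 182.7]), array([251.1, 191.1]), array([252.2, 174.9])]
[array([239.2, 182.6]), array([265.9, 182.3]), array([252. , 190.7]), array([253.1, 174.5])]
```

```bash
python3 -m jog '[[[0.003,-0.0045,0],[0,0,0]],[[0,0,-0.02],[0,0,0]],[[0,0,-0.02],[0,0,0]],[[0,0,-0.015],[0,0,0]],[[0,0,-0.01],[0,0,0]],[[0,0,-0.005],[0,0,0]],[[0,0,0],[0,0,0]],[[0,0,0],[0,0,0]]]'
```

```text
clock: 5.43
ee_pos: [0.6209, -0.2751, 0.061]
tcp_rot: [0.001, 1.0, -0.0, 0.0]
force: [0.1, 1.2, 0.6]
opening: 0.0192
```

```bash
python3 -m jog '[[[0,0,-0.001],[0,0,0]],[[0,0,0],[0,0,0]],[[0,0,0],[0,0,0]]]'
python3 -m jog '[[[0,0,0],[0,0,0]],[[0,0,0],[0,0,0]],[[0,0,0],[0,0,0]],[[0,0,0],[0,0,0]]]' 0.3
python3 -m jog '[[[0,0,0.02],[0,0,0]],[[0,0,0.04],[0,0,0]],[[0,0,0.04],[0,0,0]],[[-0.02,0.03,0.02],[0,0,0]],[[-0.02,0.034,0],[0,0,0]],[[-0.02,0.034,0],[0,0,0]],[[-0.02,0.034,0],[0,0,0]],[[-0.02,0.034,0],[0,0,0]]]' 0
```

```text
clock: 5.68
ee_pos: [0.6207, -0.275, 0.0597]
tcp_rot: [0.001, 1.0, -0.0, 0.0]
force: [0.3, -0.6, 0.1]
opening: 0.0194
clock: 6.02
ee_pos: [0.6205, -0.275, 0.0592]
tcp_rot: [0.001, 1.0, -0.0, 0.0]
force: [-0.3, -0.2, -0.2]
opening: 0.0322
clock: 6.68
ee_pos: [0.5193, -0.1077, 0.1792]
tcp_rot: [0.002, 1.0, -0.0, 0.0]
force: [0.2, 0.6, 0.2]
opening: 0.0466
```

```bash
python3 -m jog '[[[-0.015,0.034,0],[0,0,0]],[[-0.015,0.034,0],[0,0,0]],[[-0.015,0.035,0],[0,0,0]],[[-0.015,0.035,0],[0,0,0]],[[0,0,-0.03],[0,0,0]],[[0,0,-0.03],[0,0,0]],[[0,0,0],[0,0,0]],[[0,0,0],[0,0,0]]]' 0
python3 - <<'E'
from h import *
print(state()['ee_pos'])
snap('scene','s4.png');crop('s4.png','s4c.png',220,150,340,250,6);snap('top','t4.png');crop('t4.png','t4c.png',240,140,400,270,5)
E
```

```text
clock: 7.35
ee_pos: [0.4599, 0.0291, 0.1188]
tcp_rot: [0.001, 1.0, -0.0, -0.001]
force: [0.1, -0.9, 1.0]
opening: 0.0464
[0.4599061  0.02907489 0.11884599]
```

View pics/s4c.png

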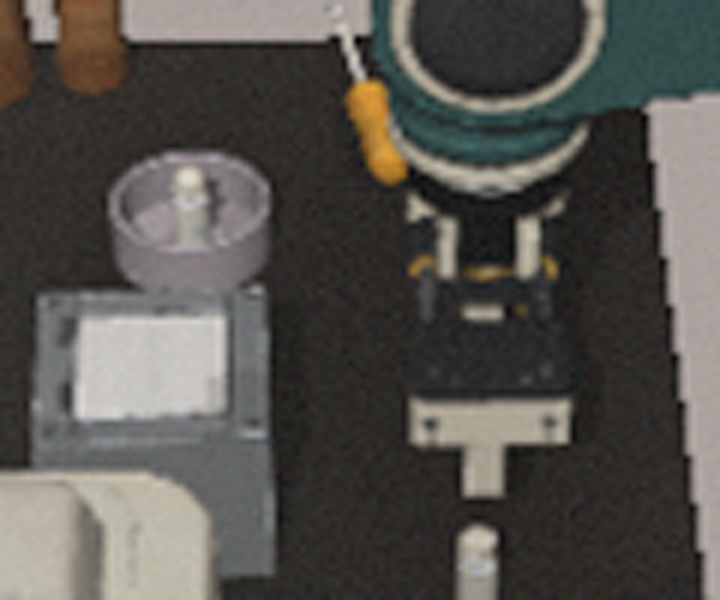

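View pics/t4c.png

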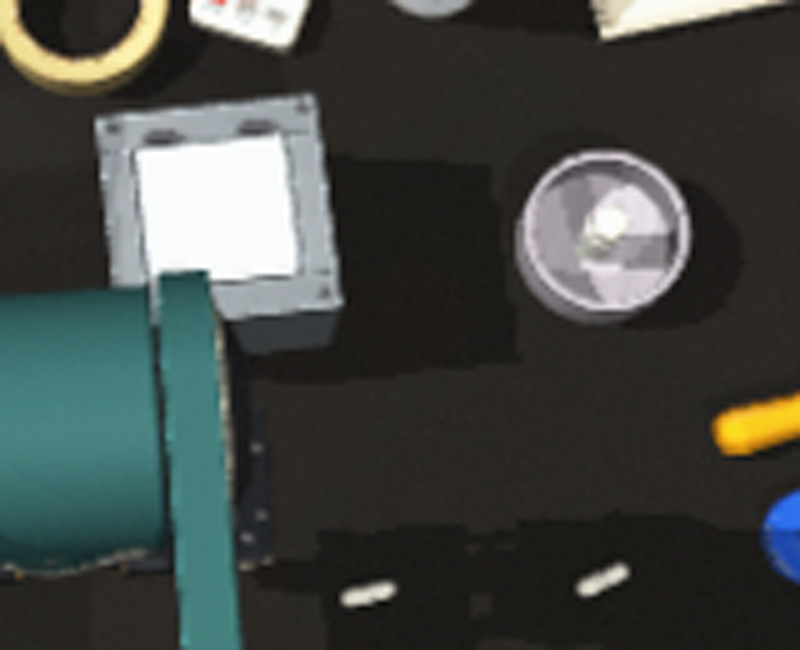

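```bash
python3 -c "
from h import *
print(px2w('top',362.2,184.4,.056),px2w('top',360.8,186.2,.036))
print(px2w('scene',220+480/6,150+533/6,.052),px2w('scene',220+189/6,150+173/6,.056),px2w('scene',220+190/6,150+192/6,.036))"
```

```text
[ 0.61605901 -0.27665019  0.056     ] [ 0.61635587 -0.2769251   0.036     ]
[0.45986382 0.02958645 0.052     ] [ 0.61958268 -0.27154427  0.056     ] [ 0.6202805  -0.27971485  0.036     ]
```

```bash
python3 -m jog '[[[0.001,0,-0.02],[0,0,0]],[[0,0,-0.02],[0,0,0]],[[0,0,-0.015],[0,0,0]],[[0,0,-0.0085],[0,0,0]],[[0,0,0],[0,0,0]],[[0,0,0],[0,0,0]]]'
python3 -m jog '[[[0,0,0],[0,0,0]],[[0,0,0],[0,0,0]],[[0,0,0],[0,0,0]],[[0,0,0],[0,0,0]],[[0,0,0],[0,0,0]],[[0,0,0],[0,0,0]]]' 1
```

```text
clock: 7.95
ee_pos: [0.4621, 0.0288, 0.0569]
tcp_rot: [0.002, 1.0, -0.0, 0.0]
force: [0.6, -0.1, -0.7]
opening: 0.0465
clock: 8.45
ee_pos: [0.4617, 0.0291, 0.056]
tcp_rot: [0.001, 1.0, -0.0, 0.0]
force: [-0.4, 0.3, 3.1]
opening: 0.019
```

```bash
python3 -m jog '[[[0,0,0.035],[0,0,0]],[[0,0,0.04],[0,0,0]],[[0,0,0.04],[0,0,0]],[[0.0206,-0.0338,0.02],[0,0,0]],[[0.0206,-0.0338,0],[0,0,0]],[[0.0206,-0.0338,0],[0,0,0]],[[0.0206,-0.0338,0],[0,0,0]],[[0.0206,-0.0338,0],[0,0,0]]]'
python3 -m jog '[[[0.0206,-0.0338,0],[0,0,0]],[[0.0206,-0.0338,0],[0,0,0]],[[0.0206,-0.0338,0],[0,0,0]],[[0.0206,-0.0338,0],[0,0,0]],[[0,0,-0.03],[0,0,0]],[[0,0,-0.02],[0,0,0]],[[0,0,0],[0,0,0]],[[0,0,0],[0,0,0]]]'
```

```text
clock: 9.12
ee_pos: [0.564, -0.1398, 0.1895]
tcp_rot: [0.001, 1.0, -0.0, 0.0]
force: [0.4, 1.2, 0.4]
opening: 0.0188
clock: 9.78
ee_pos: [0.6452, -0.2729, 0.1386]
tcp_rot: [0.001, 1.0, 0.001, -0.001]
force: [-0.0, -0.0, -0.3]
opening: 0.0191
```

```bash
python3 -m jog '[[[0.002,-0.002,0],[0,0,0]],[[0,0,-0.02],[0,0,0]],[[0,0,-0.02],[0,0,0]],[[0,0,-0.015],[0,0,0]],[[0,0,-0.01],[0,0,0]],[[0,0,-0.008],[0,0,0]],[[0,0,-0.004],[0,0,0]],[[0,0,0],[0,0,0]]]'
python3 -m jog '[[[0,0,0],[0,0,0]],[[0,0,0],[0,0,0]]]'
```

```text
clock: 10.45
ee_pos: [0.6476, -0.275, 0.0622]
tcp_rot: [0.001, 1.0, 0.0, -0.0]
force: [-0.2, 0.6, 0.2]
opening: 0.0186
clock: 10.62
ee_pos: [0.648, -0.2753, 0.0635]
tcp_rot: [0.001, 1.0, -0.0, 0.001]
force: [-0.7, 0.1, 0.1]
opening: 0.0189
```

```bash
python3 -m jog '[[[0,0,-0.002],[0,0,0]],[[0,0,0],[0,0,0]],[[0,0,0],[0,0,0]]]'
python3 -m jog '[[[0,0,0],[0,0,0]],[[0,0,0],[0,0,0]],[[0,0,0],[0,0,0]],[[0,0,0],[0,0,0]]]' 0.35
python3 -m jog '[[[0,0,0.02],[0,0,0]],[[0,0,0.04],[0,0,0]],[[0,0,0.04],[0,0,0]],[[-0.01,0.034,0.02],[0,0,0]],[[-0.01,0.037,0],[0,0,0]],[[-0.012,0.037,0],[0,0,0]],[[-0.012,0.037,0],[0,0,0]],[[-0.012,0.037,0],[0,0,0]]]' 0
```

```text
clock: 10.87
ee_pos: [0.6477, -0.2751, 0.0606]
tcp_rot: [0.001, 1.0, -0.0, 0.0]
force: [0.1, 1.1, -0.4]
opening: 0.0188
clock: 11.2
ee_pos: [0.6477, -0.2751, 0.0606]
tcp_rot: [0.001, 1.0, -0.0, 0.0]
force: [0.3, -0.4, 0.0]
opening: 0.0302
clock: 11.87
ee_pos: [0.5908, -0.0916, 0.1806]
tcp_rot: [0.002, 1.0, -0.0, 0.0]
force: [-0.2, 0.5, 0.0]
opening: 0.0462
```

```bash
python3 -m jog '[[[-0.0137,0.0333,0],[0,0,0]],[[-0.0137,0.0333,0],[0,0,0]],[[-0.0137,0.0333,0],[0,0,0]],[[-0.0137,0.0333,0],[0,0,0]],[[-0.0137,0.0333,0],[0,0,0]],[[-0.0137,0.0333,0],[0,0,0]],[[-0.0137,0.0333,0],[0,0,0]],[[0,0,-0.03],[0,0,0]]]' 0
python3 -m jog '[[[0,0,-0.03],[0,0,0]],[[0,0,0],[0,0,0]],[[0,0,0],[0,0,0]]]'
python3 - <<'E'
from h import *
print(state()['ee_pos'])
snap('scene','s5.png');crop('s5.png','s5c.png',220,150,340,270,5);snap('top','t5.png');crop('t5.png','t5c.png',320,150,400,220,8)
E
```

```text
clock: 12.53
ee_pos: [0.4959, 0.1447, 0.1557]
tcp_rot: [-0.0, 1.0, 0.002, 0.004]
force: [1.2, -1.1, -0.0]
opening: 0.0464
clock: 12.78
ee_pos: [0.4951, 0.1399, 0.12]
tcp_rot: [0.001, 1.0, -0.0, -0.001]
force: [-0.6, -0.4, 0.6]
opening: 0.0464
[0.49514691 0.13986629 0.11999468]
```

View pics/s5c.png

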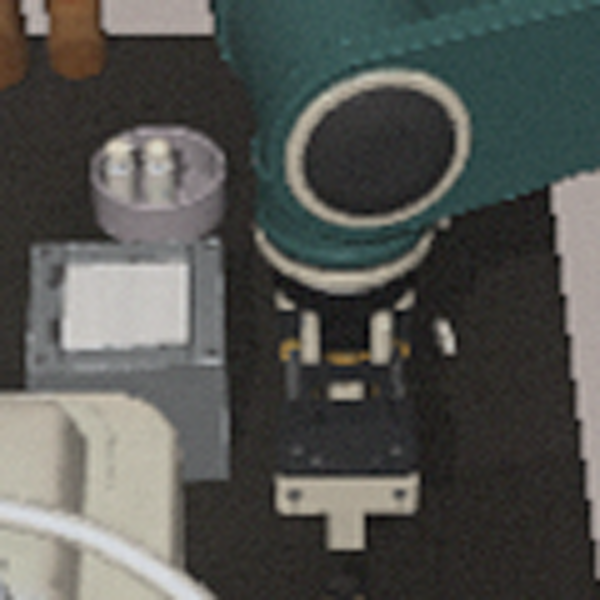

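View pics/t5c.png

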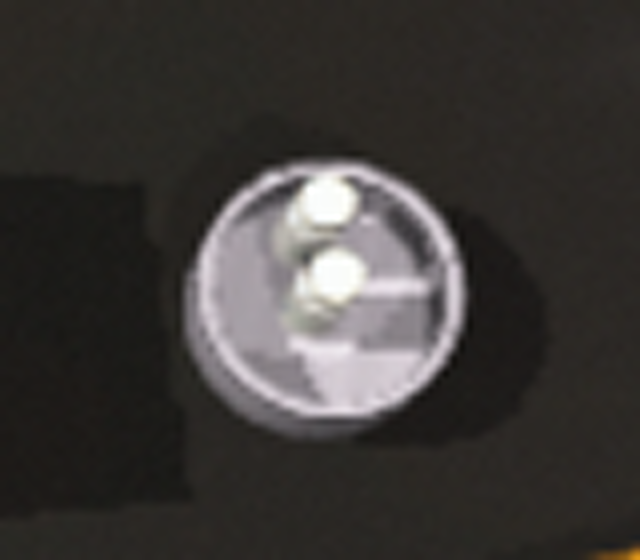

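```bash
python3 -m jog '[[[0.001,0,-0.02],[0,0,0]],[[0,0,-0.02],[0,0,0]],[[0,0,-0.015],[0,0,0]],[[0,0,-0.009],[0,0,0]],[[0,0,0],[0,0,0]],[[0,0,0],[0,0,0]]]'
python3 -m jog '[[[0,0,0],[0,0,0]],[[0,0,0],[0,0,0]],[[0,0,0],[0,0,0]],[[0,0,0],[0,0,0]],[[0,0,0],[0,0,0]],[[0,0,0],[0,0,0]]]' 1
```

```text
clock: 13.38
ee_pos: [0.4974, 0.1399, 0.0577]
tcp_rot: [0.002, 1.0, 0.0, 0.0]
force: [-0.4, 0.2, 1.0]
opening: 0.0463
clock: 13.88
ee_pos: [0.497, 0.14, 0.0569]
tcp_rot: [0.001, 1.0, 0.0, 0.0]
force: [0.7, -0.0, 2.6]
opening: 0.0186
```

```bash
python3 -c "
from h import *
print(state()['joints'])"
python3 -m jog '[[[0,0,0.035],[0,0,0]],[[0,0,0.04],[0,0,0.1208]],[[0,0,0.04],[0,0,0.1208]],[[0.01125,-0.0353,0.02],[0,0,0.1208]],[[0.01125,-0.0353,0],[0,0,0.1208]],[[0.01125,-0.0353,0],[0,0,0.1208]],[[0.01125,-0.0353,0],[0,0,0.1208]],[[0.01125,-0.0353,0],[0,0,0.1208]]]'
```

```text
[ 2.25268826e-01 -1.31097678e-01  1.97396958e+00 -1.78278137e-05
  1.29812159e+00 -1.34272513e+00]
clock: 14.55
ee_pos: [0.5517, -0.033, 0.1907]
tcp_rot: [-0.405, 0.915, -0.0, 0.0]
force: [1.0, 0.5, -0.4]
opening: 0.0185
```

```bash
python3 -c "
from h import *
print(state()['joints'])"
python3 -m jog '[[[0.01125,-0.0353,0],[0,0,0.1208]],[[0.01125,-0.0353,0],[0,0,0.1208]],[[0.01125,-0.0353,0],[0,0,0.1208]],[[0.01125,-0.0353,0],[0,0,0.1208]],[[0.01125,-0.0353,0],[0,0,0.1208]],[[0.01125,-0.0353,0],[0,0,0.1208]],[[0,0,-0.03],[0,0,0]],[[0,0,-0.02],[0,0,0]]]'
```

```text
[-1.05942051e-01 -1.39058055e-01  1.75745779e+00  8.01349593e-05
  1.52273250e+00 -2.50973341e+00]
clock: 15.22
ee_pos: [0.6446, -0.0942, 0.1258]
tcp_rot: [-0.599, 0.798, -0.057, -0.041]
force: [0.9, 0.3, -0.8]
opening: 0.0205
```

```bash
python3 - <<'E'
from h import *
s=state();print(s['joints'],s['ee_pos'],s['force'],s['joint_velocities'])
snap('scene','s6.png');crop('s6.png','s6c.png',200,130,320,230,6);snap('top','t6.png');crop('t6.png','t6c.png',240,120,400,240,5)
E
```

```text
[-0.1224388   0.10078254  1.63248735 -0.14115943  1.38906028 -2.9567178 ] [ 0.64460256 -0.09424916  0.12580961] [ 0.87958982  0.33112095 -0.83591975] [-0.01597714  0.14411504  0.27172117 -0.00042042 -0.36194753  0.05334756]
```

View pics/s6c.png

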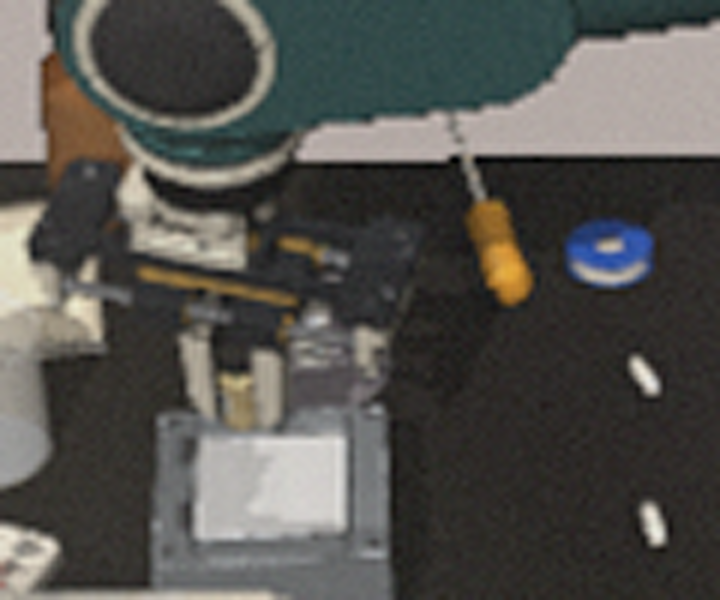

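View pics/t6c.png

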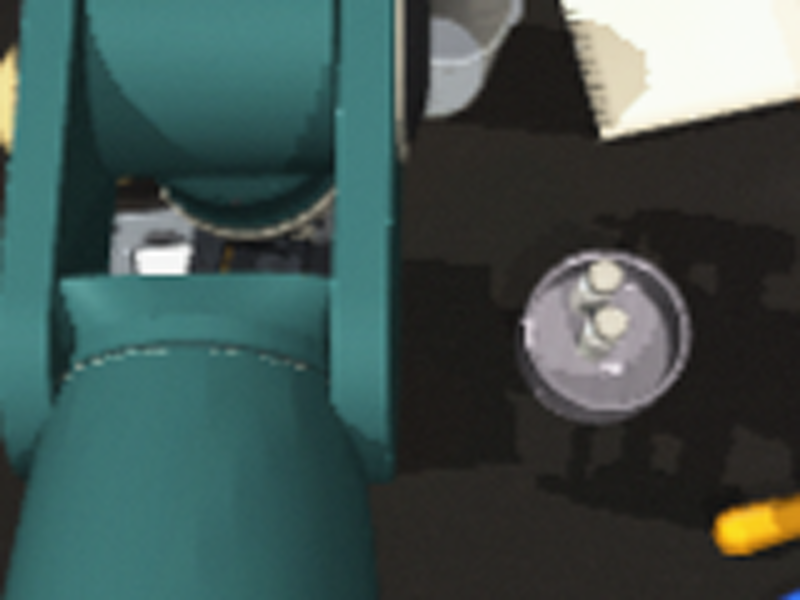

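```bash
python3 -m jog '[[[0,0,0.03],[0,0,0]],[[0,0,0.03],[0,0,0]],[[0,0,0],[0,0,0]]]'
cat >> h.py <<'E'
def corr(yaw):
    s=state();T=Rot.from_euler('z',yaw)*Rot.from_quat([0,1,0,0]);return (T*Rot.from_quat(s['tcp_rot']).inv()).as_rotvec()
E
python3 -c "
from h import *
s=state();print(s['ee_pos'],s['joints'])
for y in(1.0,1.2,1.29,1.4):print(y,corr(y))"
```

```text
clock: 15.57
ee_pos: [0.6455, -0.095, 0.1946]
tcp_rot: [-0.597, 0.799, -0.06, -0.038]
force: [0.2, -0.1, 1.7]
opening: 0.0206
[ 0.64547455 -0.09503748  0.19461832] [-0.12326176  0.0629449   1.55955687 -0.1397398   1.49185271 -2.96891994]
1.0 [ 0.14221995 -0.00969969 -0.2835203 ]
1.2 [ 0.1420418   0.00453315 -0.08385808]
1.29 [0.1416527  0.0109151  0.00599045]
1.4 [0.14091715 0.018696   0.11580528]
```

```bash
python3 -m jog '[[[0,0,0.02],[0.071,-0.005,-0.07]],[[0,0,0],[0.071,-0.005,-0.07]],[[0,0,0],[0,0,-0.12]],[[0,0,0],[0,0,-0.12]],[[0,0,0],[0,0,-0.12]],[[0,0,0],[0,0,-0.12]],[[0,0,0],[0,0,-0.12]],[[0,0,0],[0,0,-0.12]]]'
python3 -m jog '[[[0,-0.01,0],[0,0,-0.12]],[[0,-0.01,0],[0,0,-0.12]],[[0,-0.01,0],[0,0,-0.12]],[[0,-0.01,0],[0,0,-0.12]],[[0,-0.01,0],[0,0,-0.12]],[[0,-0.01,0],[0,0,-0.12]],[[0,-0.01,0],[0,0,-0.12]],[[0,-0.01,0],[0,0,-0.12]]]'
python3 -m jog '[[[0,-0.01,0],[0,0,-0.12]],[[0,-0.01,0],[0,0,-0.12]],[[0,-0.01,0],[0,0,-0.12]],[[0,-0.01,0],[0,0,-0.12]],[[0,-0.01,0],[0,0,-0.12]],[[0,-0.01,0],[0,0,-0.12]],[[0,0,0],[0,0,-0.12]],[[0,0,0],[0,0,0]]]'
python3 -c "
from h import *
s=state();print(s['ee_pos'],s['joints'],corr(-np.pi/2))
snap('scene','s7.png');crop('s7.png','s7c.png',200,110,320,210,6)"
```

```text
clock: 16.23
ee_pos: [0.6438, -0.0949, 0.2083]
tcp_rot: [-0.208, 0.978, -0.001, 0.002]
force: [-0.8, 0.5, -0.2]
opening: 0.0205
clock: 16.9
ee_pos: [0.6438, -0.1754, 0.2083]
tcp_rot: [0.268, 0.964, -0.001, 0.002]
force: [-0.6, -0.2, -0.9]
opening: 0.0207
clock: 17.57
ee_pos: [0.6437, -0.2354, 0.2081]
tcp_rot: [0.638, 0.77, -0.001, 0.001]
force: [1.0, -0.2, -0.1]
opening: 0.0203
[ 0.64374529 -0.23538277  0.20810499] [-0.38643477  0.14427358  1.44535014 -0.00310721  1.55115435 -0.57455169] [ 0.00313601 -0.00071464 -0.18817652]
```

View pics/s7c.png

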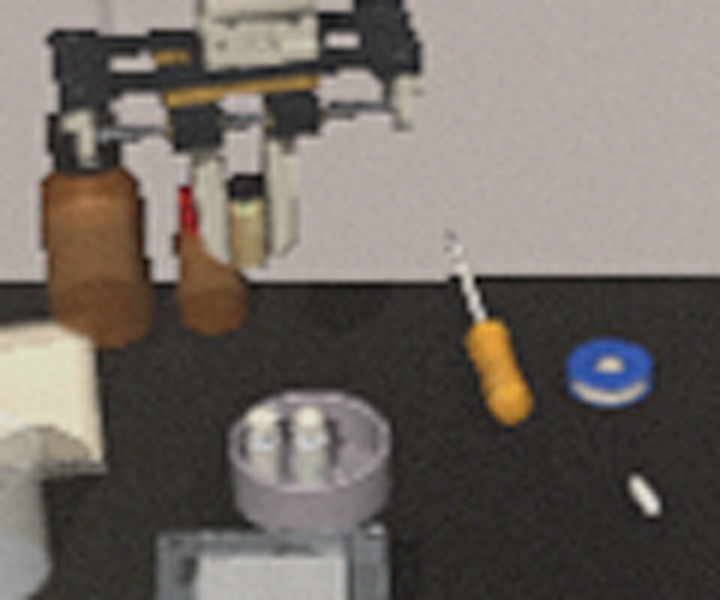

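```bash
python3 -c "
from h import *
for z in(.18,.185,.19,.195,.2,.24,.245,.25):print(z,w2px('scene',[.6437,-.2354,z]))
print('tipR',w2px('scene',[.6437-.018,-.2354,.197]))
crop('s7.png','s7d.png',220,115,260,165,14)"
```

```text
0.18 (np.float64(241.87783807563898), np.float64(155.12833451476564))
0.185 (np.float64(241.78623080012957), np.float64(153.85338023731063))
0.19 (np.float64(241.69426562996665), np.float64(152.5734449218666))
0.195 (np.float64(241.6019404636913), np.float64(151.28849932114932))
0.2 (np.float64(241.5092531833601), np.float64(149.99851395844956))
0.24 (np.float64(240.75445911154213), np.float64(139.4935849000238))
0.245 (np.float64(240.6584146956017), np.float64(138.15687623525872))
0.25 (np.float64(240.56198604292445), np.float64(136.8148199136793))
tipR (np.float64(247.1012582790821), np.float64(150.7183500644382))
```

View pics/s7d.png

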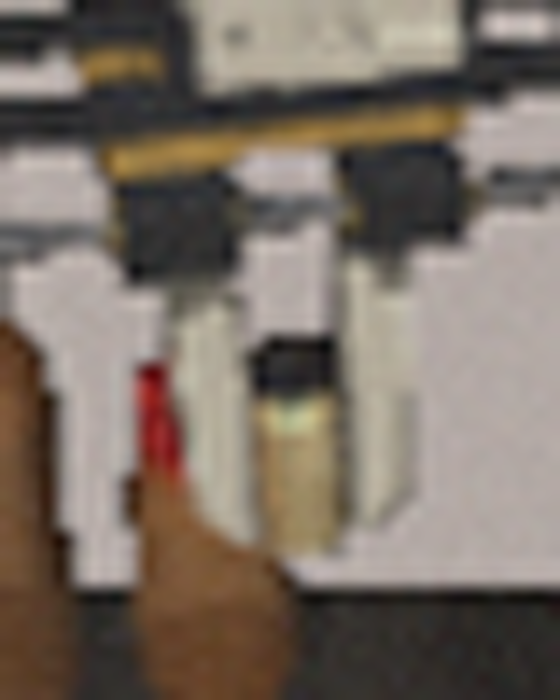

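```bash
python3 -m jog '[[[-0.038,0,0],[0,0,-0.094]],[[-0.038,0,0],[0,0,-0.094]],[[-0.038,0,0],[0,0,0]],[[0,0,-0.04],[0,0,0]],[[0,0,-0.04],[0,0,0]],[[0,0,-0.04],[0,0,0]],[[0,0,-0.03],[0,0,0]],[[0,0,-0.02],[0,0,0]]]'
python3 -m jog '[[[0,0,-0.012],[0,0,0]],[[0,0,0],[0,0,0]],[[0,0,0],[0,0,0]]]'
python3 -c "
from h import *
s=state();print(s['ee_pos'],s['force'])
snap('scene','s8.png');crop('s8.png','s8c.png',230,150,310,210,9)"
```

```text
clock: 18.28
ee_pos: [0.5287, -0.2339, 0.0341]
tcp_rot: [0.703, 0.712, -0.002, -0.001]
force: [-0.1, -0.3, -0.4]
opening: 0.0203
clock: 18.53
ee_pos: [0.5302, -0.2347, 0.0257]
tcp_rot: [0.704, 0.71, -0.001, 0.0]
force: [-0.3, 0.0, 0.4]
opening: 0.0206
[ 0.53015975 -0.23471243  0.02571056] [-0.28817991  0.04543803  0.39766039]
```

View pics/s8c.png

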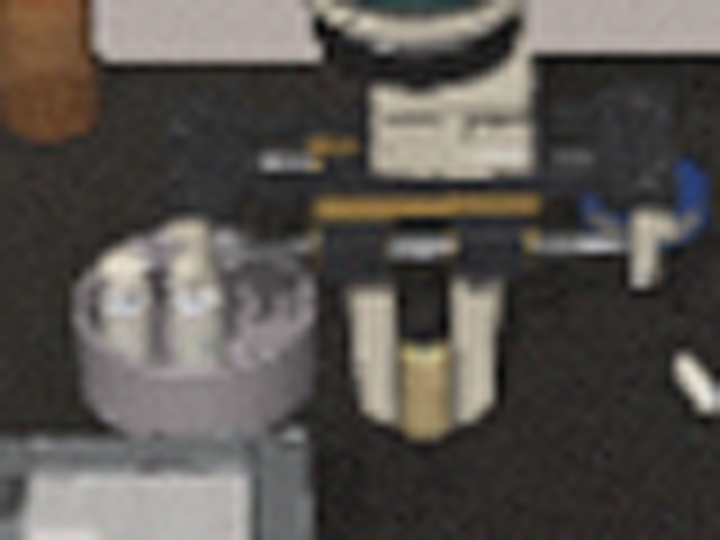

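```bash
for i in 1; do python3 -m jog '[[[0,0,-0.004],[0,0,0]],[[0,0,-0.002],[0,0,0]],[[0,0,0],[0,0,0]]]'; done
python3 -m jog '[[[0,0,-0.0015],[0,0,0]],[[0,0,0],[0,0,0]],[[0,0,0],[0,0,0]]]'
```

```text
clock: 18.83
ee_pos: [0.5299, -0.2347, 0.0191]
tcp_rot: [0.704, 0.71, -0.001, 0.0]
force: [-0.4, 0.1, -0.5]
opening: 0.0204
clock: 19.08
ee_pos: [0.5298, -0.2346, 0.0173]
tcp_rot: [0.705, 0.71, -0.002, 0.0]
force: [0.9, 0.6, 1.3]
opening: 0.0206
```

```bash
python3 -m jog '[[[0,0,-0.0015],[0,0,0]],[[0,0,0],[0,0,0]],[[0,0,0],[0,0,0]]]'
```

```text
clock: 19.33
ee_pos: [0.5299, -0.2347, 0.0165]
tcp_rot: [0.705, 0.71, -0.002, 0.0]
force: [-4.3, 1.7, 8.4]
opening: 0.0205
```

```bash
python3 -m jog '[[[0,0,0.0005],[0,0,0]],[[0,0,0],[0,0,0]],[[0,0,0],[0,0,0]],[[0,0,0],[0,0,0]]]' 0.3
python3 -m jog '[[[0,0,0.02],[0,0,0]],[[0,0,0.019],[0,0,0]],[[0,0,0],[0,0,0]],[[0,0,0],[0,0,0]]]'
python3 -c "
from h import *
s=state();print(s['ee_pos'],s['force'])
snap('scene','s9.png');crop('s9.png','s9c.png',230,150,310,210,9)"
```

```text
clock: 19.67
ee_pos: [0.5297, -0.2346, 0.0161]
tcp_rot: [0.705, 0.71, -0.002, 0.0]
force: [0.4, -0.0, -0.3]
opening: 0.0325
clock: 20.0
ee_pos: [0.5302, -0.2349, 0.056]
tcp_rot: [0.705, 0.71, -0.001, 0.001]
force: [0.1, -0.0, 0.2]
opening: 0.0325
[ 0.5302281  -0.23486047  0.05600616] [ 0.06079753 -0.03732266  0.19756394]
```

View pics/s9c.png

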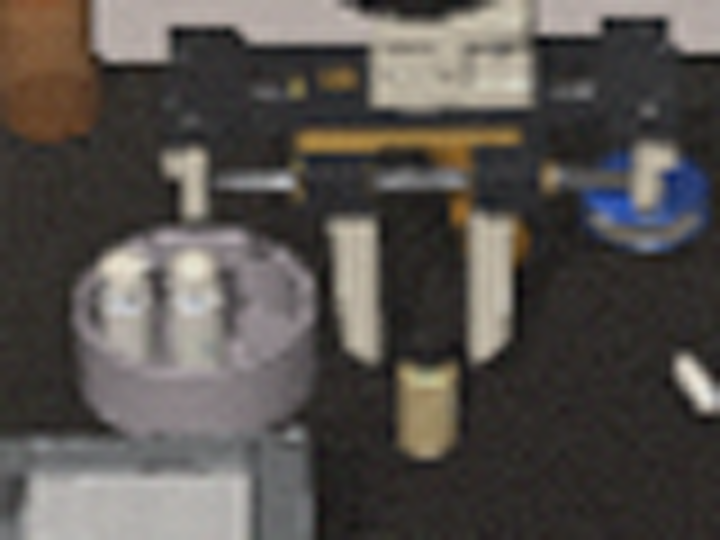

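```bash
python3 -m jog '[[[0,0,0],[0,0,0]],[[0,0,0],[0,0,0]],[[0,0,0],[0,0,0]],[[0,0,0],[0,0,0]],[[0,0,0],[0,0,0]]]' 1
python3 -m jog '[[[0,0,0.035],[0,0,0]],[[0,0,0.035],[0,0,0]],[[0.03,-0.0046,0],[0,0,0]],[[0.03,-0.0046,0],[0,0,0]],[[0.0307,-0.0046,0],[0,0,0]],[[0,0,0],[0,0,0]],[[0,0,0],[0,0,0]]]'
python3 -c "
from h import *
s=state();print(s['ee_pos'],s['force'],corr(-np.pi/2))
snap('scene','s10.png');crop('s10.png','s10c.png',220,130,300,190,9)"
```

```text
clock: 20.47
ee_pos: [0.5297, -0.2346, 0.0549]
tcp_rot: [0.705, 0.71, -0.002, -0.0]
force: [-0.4, -0.1, -0.7]
opening: 0.0193
clock: 21.05
ee_pos: [0.6211, -0.2483, 0.1241]
tcp_rot: [0.704, 0.71, -0.002, -0.001]
force: [-1.2, -0.2, -0.1]
opening: 0.0189
[ 0.62106505 -0.24833107  0.12414231] [-1.24373091 -0.24501337 -0.09218923] [ 0.00181668 -0.00333531 -0.00777707]
```

View pics/s10c.png

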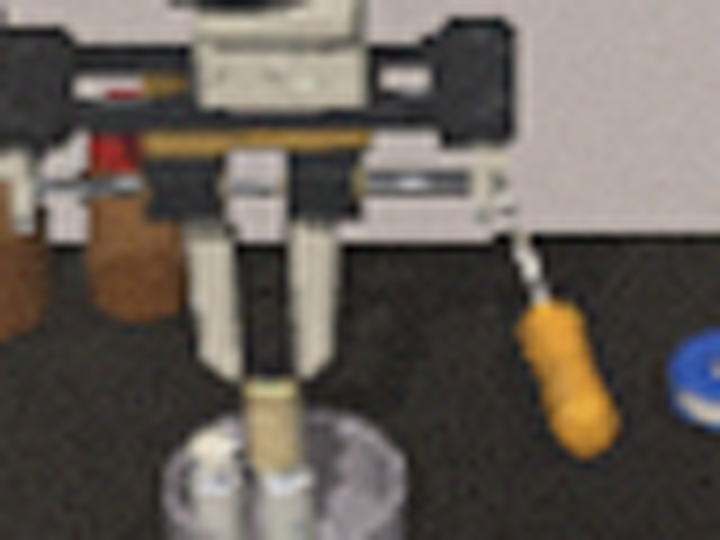

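```bash
python3 -m jog '[[[0,0,-0.02],[0,0,0]],[[0,0,-0.02],[0,0,0]],[[0,0,-0.012],[0,0,0]],[[0,0,-0.007],[0,0,0]],[[0,0,-0.003],[0,0,0]],[[0,0,0],[0,0,0]],[[0,0,0],[0,0,0]]]'
```

```text
clock: 21.68
ee_pos: [0.6207, -0.2486, 0.0642]
tcp_rot: [0.705, 0.71, -0.001, 0.001]
force: [0.7, -0.3, 0.3]
opening: 0.0196
```

```bash
python3 -m jog '[[[0,0,-0.003],[0,0,0]],[[0,0,-0.001],[0,0,0]],[[0,0,0],[0,0,0]],[[0,0,0],[0,0,0]]]'
python3 -m jog '[[[0,0,0],[0,0,0]],[[0,0,0],[0,0,0]],[[0,0,0],[0,0,0]],[[0,0,0],[0,0,0]]]' 0.35
```

```text
clock: 22.02
ee_pos: [0.6205, -0.2484, 0.0594]
tcp_rot: [0.705, 0.71, -0.002, 0.0]
force: [0.1, 0.8, -0.1]
opening: 0.0188
clock: 22.35
ee_pos: [0.6205, -0.2484, 0.0593]
tcp_rot: [0.705, 0.71, -0.002, 0.0]
force: [0.1, -0.1, 0.7]
opening: 0.0299
```

```bash
python3 -m jog '[[[0,0,0.02],[0,0,0]],[[0,0,0.04],[0,0,0]],[[0,0,0.04],[0,0,0]],[[0,0,0.04],[0,0,0]],[[-0.0109,0.037,0],[0,0,0]],[[-0.0109,0.037,0],[0,0,0]],[[-0.0109,0.037,0],[0,0,0]],[[-0.0109,0.037,0],[0,0,0]]]' 0
python3 -m jog '[[[-0.0109,0.037,0],[0,0,0]],[[-0.0109,0.037,0],[0,0,0]],[[-0.0109,0.037,0],[0,0,0]],[[-0.0109,0.037,0],[0,0,0]],[[-0.0109,0.037,0],[0,0,0]],[[-0.0109,0.037,0],[0,0,0]],[[-0.0109,0.037,0],[0,0,0]],[[-0.0109,0.037,0],[0,0,0]]]'
python3 -m jog '[[[-0.0109,0.037,0],[0,0,0]],[[0,0,-0.03],[0,0,0]],[[0,0,-0.03],[0,0,0]],[[0,0,-0.02],[0,0,0]],[[0,0,0],[0,0,0]],[[0,0,0],[0,0,0]]]'
python3 - <<'E'
from h import *
print(state()['ee_pos'])
snap('scene','s11.png');crop('s11.png','s11c.png',230,180,350,290,6);snap('top','t11.png');crop('t11.png','t11c.png',320,150,400,220,8)
E
```

```text
clock: 23.02
ee_pos: [0.5761, -0.0991, 0.1993]
tcp_rot: [0.705, 0.709, -0.001, 0.0]
force: [0.4, 0.3, 0.9]
opening: 0.0459
clock: 23.68
ee_pos: [0.4888, 0.1972, 0.1996]
tcp_rot: [0.705, 0.71, -0.001, 0.0]
force: [-0.1, -0.0, 0.9]
opening: 0.0466
clock: 24.18
ee_pos: [0.4785, 0.2325, 0.1191]
tcp_rot: [0.705, 0.71, -0.002, -0.0]
force: [-0.4, 0.4, 1.2]
opening: 0.0465
[0.47848423 0.23248329 0.11911975]
```

View pics/s11c.png

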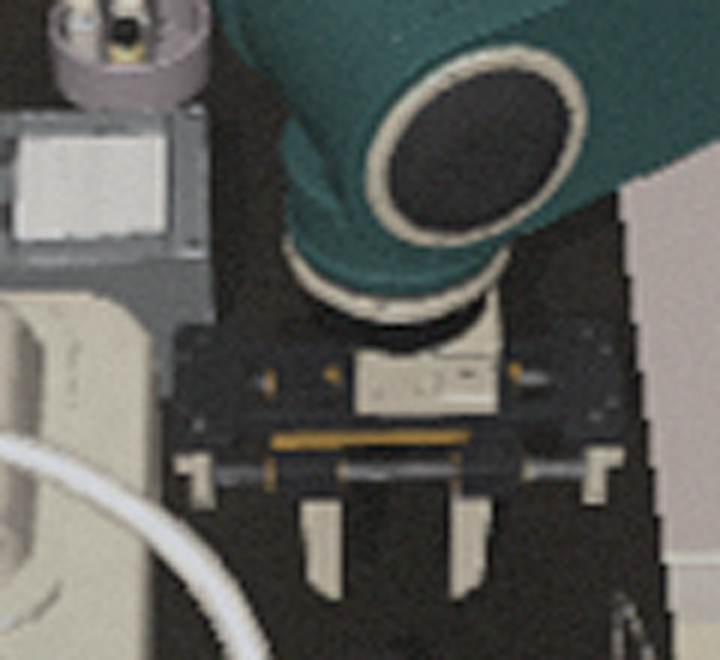

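View pics/t11c.png

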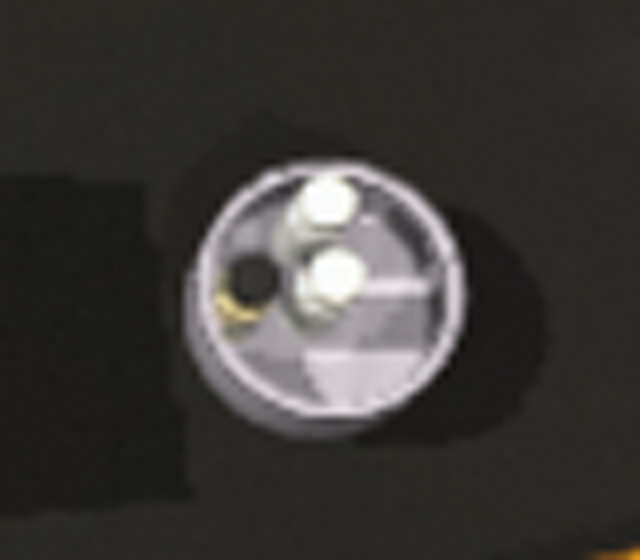

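```bash
python3 -m jog '[[[0,0,-0.02],[0,0,0]],[[0,0,-0.02],[0,0,0]],[[0,0,-0.015],[0,0,0]],[[0,0,-0.009],[0,0,0]],[[0,0,0],[0,0,0]],[[0,0,0],[0,0,0]]]'
python3 -m jog '[[[0,0,0],[0,0,0]],[[0,0,0],[0,0,0]],[[0,0,0],[0,0,0]],[[0,0,0],[0,0,0]],[[0,0,0],[0,0,0]],[[0,0,0],[0,0,0]]]' 1
python3 - <<'E'
from h import *
print(state()['ee_pos'])
snap('scene','s12.png');crop('s12.png','s12c.png',230,220,350,310,6)
E
```

```text
clock: 24.78
ee_pos: [0.4793, 0.2327, 0.0564]
tcp_rot: [0.705, 0.71, -0.001, 0.0]
force: [0.0, -0.6, -0.2]
opening: 0.0468
clock: 25.28
ee_pos: [0.4789, 0.2327, 0.0556]
tcp_rot: [0.705, 0.71, -0.001, 0.0]
force: [-0.3, 0.4, 2.5]
opening: 0.0185
[0.47893451 0.23265646 0.05558439]
```

View pics/s12c.png

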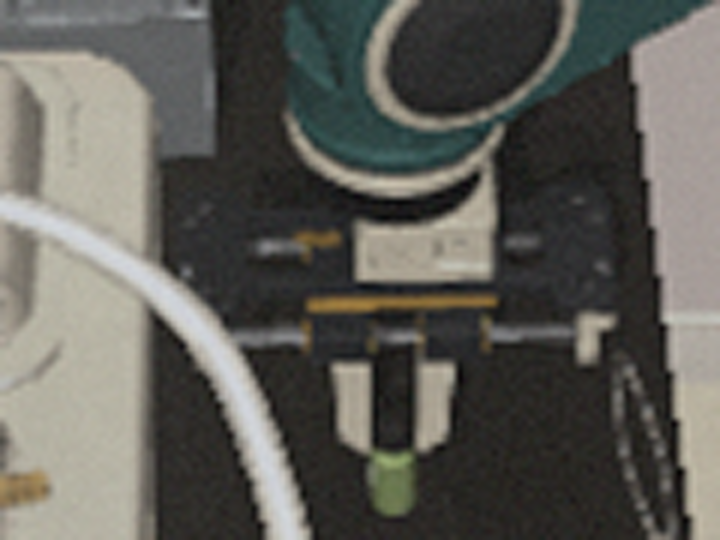

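```bash
python3 -m jog '[[[0,0,0.03],[0,0,0]],[[0,0,0.04],[0,0,0]],[[0,0,0.04],[0,0,0]],[[0.0101,-0.0382,0.035],[0,0,0]],[[0.0101,-0.0382,0],[0,0,0]],[[0.0101,-0.0382,0],[0,0,0]],[[0.0101,-0.0382,0],[0,0,0]],[[0.0101,-0.0382,0],[0,0,0]]]'
python3 -m jog '[[[0.0101,-0.0382,0],[0,0,0]],[[0.0101,-0.0382,0],[0,0,0]],[[0.0101,-0.0382,0],[0,0,0]],[[0.0101,-0.0382,0],[0,0,0]],[[0.0101,-0.0382,0],[0,0,0]],[[0.0101,-0.0382,0],[0,0,0]],[[0.0101,-0.0382,0],[0,0,0]],[[0.0101,-0.0382,0],[0,0,0]]]'
python3 -m jog '[[[0.0101,-0.0382,0],[0,0,0]],[[0,0,-0.03],[0,0,0]],[[0,0,-0.03],[0,0,0]],[[0,0,-0.01],[0,0,0]],[[0,0,0],[0,0,0]],[[0,0,0],[0,0,0]]]'
python3 -c "
from h import *
s=state();print(s['ee_pos'],corr(-np.pi/2))
snap('scene','s13.png');crop('s13.png','s13c.png',220,120,300,190,9)"
```

```text
clock: 26.0
ee_pos: [0.5272, 0.0479, 0.1931]
tcp_rot: [0.704, 0.71, -0.001, 0.0]
force: [0.5, 1.2, -0.7]
opening: 0.0189
clock: 26.67
ee_pos: [0.608, -0.2581, 0.1926]
tcp_rot: [0.705, 0.71, -0.002, 0.0]
force: [0.4, 0.7, 0.4]
opening: 0.019
clock: 27.17
ee_pos: [0.6181, -0.2939, 0.1235]
tcp_rot: [0.704, 0.71, -0.002, 0.0]
force: [0.5, 0.3, 0.5]
opening: 0.0189
[ 0.61813024 -0.29387996  0.1235013 ] [ 0.0022936  -0.00222398 -0.00765217]
```

View pics/s13c.png

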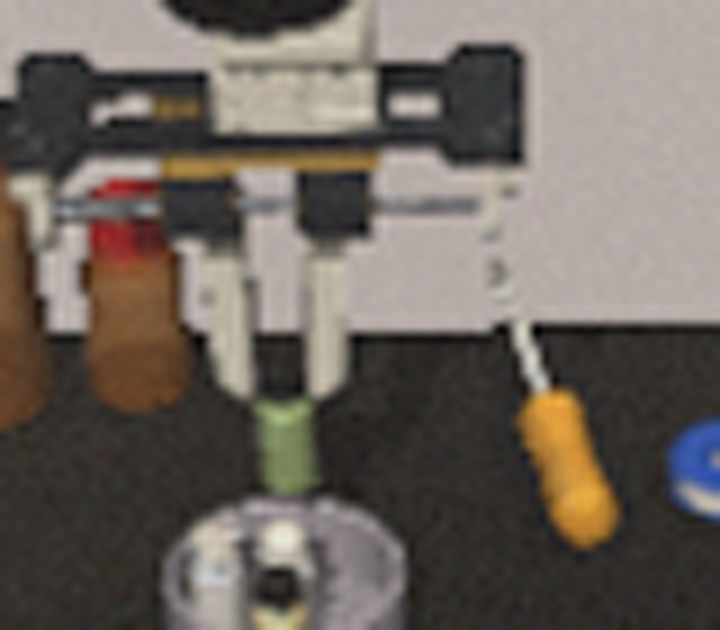

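```bash
python3 -m jog '[[[0.0026,-0.0077,0],[0,0,0]],[[0,0,-0.02],[0,0,0]],[[0,0,-0.02],[0,0,0]],[[0,0,-0.012],[0,0,0]],[[0,0,-0.007],[0,0,0]],[[0,0,-0.003],[0,0,0]],[[0,0,0],[0,0,0]],[[0,0,0],[0,0,0]]]'
```

```text
clock: 27.88
ee_pos: [0.6211, -0.3021, 0.0619]
tcp_rot: [0.705, 0.71, -0.001, 0.001]
force: [0.8, 0.6, -0.3]
opening: 0.0191
```

```bash
python3 -m jog '[[[0,0,-0.002],[0,0,0]],[[0,0,0],[0,0,0]],[[0,0,0],[0,0,0]]]'
python3 -m jog '[[[0,0,0],[0,0,0]],[[0,0,0],[0,0,0]],[[0,0,0],[0,0,0]],[[0,0,0],[0,0,0]]]' 0.35
python3 -m jog '[[[0,0,0.02],[0,0,0]],[[0,0,0.04],[0,0,0]],[[0,0,0.04],[0,0,0]],[[0,0,0.02],[0,0,0]],[[-0.02,0.037,0],[0,0,0.08]],[[-0.02,0.037,0],[0,0,0.12]],[[-0.02,0.037,0],[0,0,0.12]],[[-0.02,0.037,0],[0,0,0.12]]]' 0
```

```text
clock: 28.13
ee_pos: [0.621, -0.302, 0.0596]
tcp_rot: [0.705, 0.71, -0.001, 0.001]
force: [1.7, -0.6, 2.5]
opening: 0.019
clock: 28.47
ee_pos: [0.6206, -0.3018, 0.0587]
tcp_rot: [0.705, 0.71, -0.002, 0.0]
force: [-0.1, 0.0, -0.7]
opening: 0.0299
clock: 29.13
ee_pos: [0.5402, -0.154, 0.1785]
tcp_rot: [0.53, 0.848, -0.001, 0.0]
force: [0.3, 1.6, 0.5]
opening: 0.0467
```

```bash
python3 -m jog '[[[-0.0075,0.0395,0],[0,0,0.12]],[[-0.0075,0.0395,0],[0,0,0.12]],[[-0.0075,0.0395,0],[0,0,0.12]],[[-0.0075,0.0395,0],[0,0,0.12]],[[-0.0075,0.0395,0],[0,0,0.12]],[[-0.0075,0.0395,0],[0,0,0.12]],[[-0.0075,0.0395,0],[0,0,0.12]],[[-0.0075,0.0395,0],[0,0,0.12]]]'
python3 -m jog '[[[-0.0075,0.0395,0],[0,0,0.12]],[[-0.0075,0.0395,0],[0,0,0.05]],[[-0.0075,0.0395,0],[0,0,0]],[[-0.0075,0.0395,0],[0,0,0]],[[0,0,0],[0,0,0]]]'
python3 -c "
from h import *
s=state();print(s['ee_pos'],corr(0))
snap('scene','s14.png');crop('s14.png','s14c.png',220,220,340,320,6)
snap('top','t14.png');crop('t14.png','t14c.png',320,150,400,220,8)"
```

```text
clock: 29.8
ee_pos: [0.4805, 0.1625, 0.1791]
tcp_rot: [0.079, 0.997, -0.001, 0.001]
force: [0.0, -1.2, 0.3]
opening: 0.0462
clock: 30.22
ee_pos: [0.4496, 0.3238, 0.1786]
tcp_rot: [-0.005, 1.0, -0.0, 0.001]
force: [0.7, 0.2, -0.2]
opening: 0.0466
[0.44961995 0.32383312 0.17860502] [ 0.00077759  0.00166653 -0.01049936]
```

View pics/s14c.png

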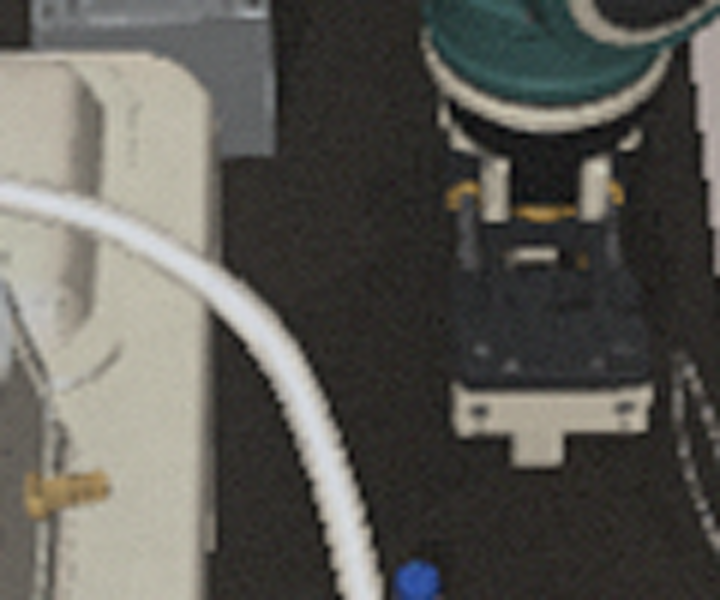

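View pics/t14c.png

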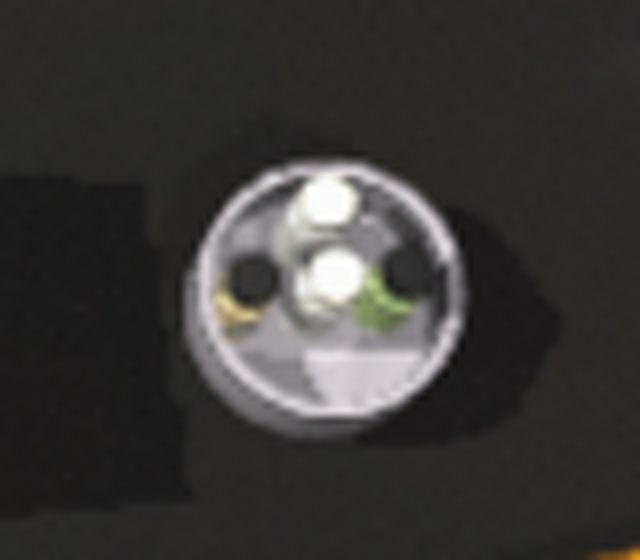

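```bash
python3 -m jog '[[[0,-0.003,0],[0,-0.105,-0.01]],[[0,0,-0.03],[0,-0.105,0]],[[0,0,-0.03],[0,-0.105,0]],[[0.02,0,0],[0,0,0]],[[0.015,0,0],[0,0,0]],[[0,0,0],[0,0,0]],[[0,0,0],[0,0,0]]]'
python3 -c "
from h import *
s=state();print(s['ee_pos'],Rot.from_quat(s['tcp_rot']).as_matrix()[:,2])
snap('scene','s15.png');crop('s15.png','s15c.png',220,220,340,320,6)
print(w2px('scene',s['ee_pos']),w2px('scene',[.4965,.3205,.052]))"
```

```text
clock: 30.9
ee_pos: [0.487, 0.3145, 0.119]
tcp_rot: [0.003, 0.987, -0.001, 0.158]
force: [-0.1, -0.1, 0.1]
opening: 0.0461
[0.48702176 0.31445293 0.11895958] [ 0.3120206  -0.00348575 -0.95006894]
(np.float64(293.11405092601916), np.float64(297.09808827540434)) (np.float64(289.3987802071707), np.float64(315.6102548683452))
```

View pics/s15c.png

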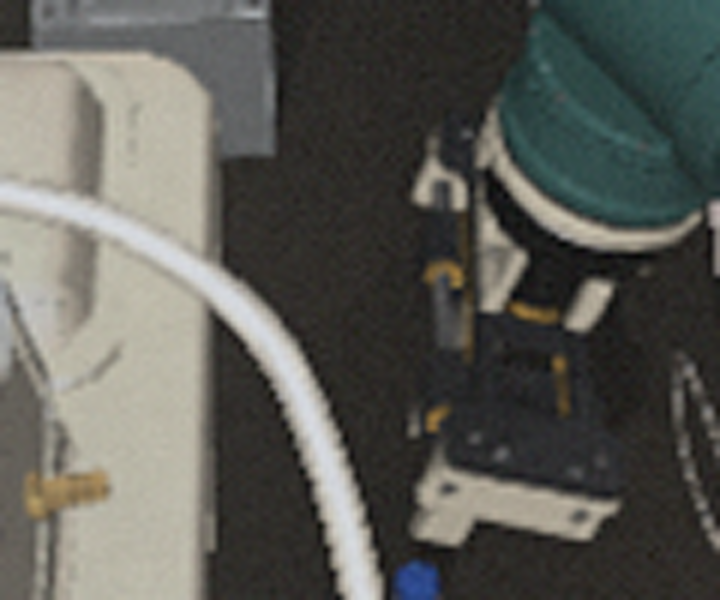

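```bash
python3 -m jog '[[[0.0073,0.006,-0.01],[0,0,0]],[[0,0,-0.02],[0,0,0]],[[0,0,-0.018],[0,0,0]],[[0,0,-0.01],[0,0,0]],[[0,0,-0.005],[0,0,0]],[[0,0,0],[0,0,0]],[[0,0,0],[0,0,0]]]'
python3 -m jog '[[[0,0,0],[0,0,0]],[[0,0,0],[0,0,0]],[[0,0,0],[0,0,0]],[[0,0,0],[0,0,0]],[[0,0,0],[0,0,0]],[[0,0,0],[0,0,0]]]' 1
python3 -c "
from h import *
s=state();print(s['ee_pos'],Rot.from_quat(s['tcp_rot']).as_matrix()[:,2])
snap('scene','s16.png');crop('s16.png','s16c.png',240,250,340,330,7)"
```

```text
clock: 31.53
ee_pos: [0.4939, 0.3218, 0.0567]
tcp_rot: [0.002, 0.987, -0.001, 0.158]
force: [-0.2, -0.8, -0.1]
opening: 0.0468
clock: 32.03
ee_pos: [0.4938, 0.3218, 0.0561]
tcp_rot: [0.002, 0.987, -0.001, 0.158]
force: [-0.6, -0.1, 1.9]
opening: 0.0186
[0.49379835 0.32180944 0.05608921] [ 0.31239058 -0.00238503 -0.94995076]
```

View pics/s16c.png

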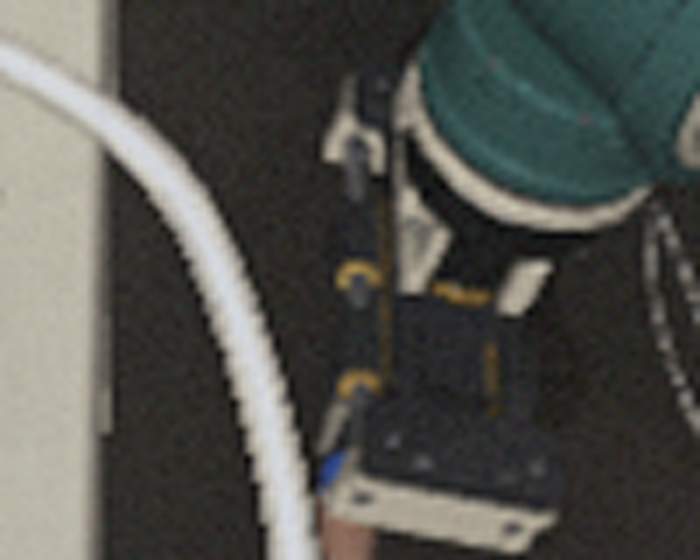

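```bash
python3 -m jog '[[[-0.005,0,0.03],[0,0,0]],[[-0.01,0,0.038],[0,0,0]],[[-0.01,0,0.038],[0,0,0]],[[-0.005,0,0.034],[0,0,0]],[[0.008,-0.0373,0],[0,0,0]],[[0.008,-0.0373,0],[0,0,0]],[[0.008,-0.0373,0],[0,0,0]],[[0.008,-0.0373,0],[0,0,0]]]'
python3 -m jog '[[[0.008,-0.0373,0],[0,0,0]],[[0.008,-0.0373,0],[0,0,0]],[[0.008,-0.0373,0],[0,0,0]],[[0.008,-0.0373,0],[0,0,0]],[[0.008,-0.0373,0],[0,0,0]],[[0.008,-0.0373,0],[0,0,0]],[[0.008,-0.0373,0],[0,0,0]],[[0.008,-0.0373,0],[0,0,0]]]'
python3 -m jog '[[[0.008,-0.0373,0],[0,0,0]],[[0.008,-0.0373,0],[0,0,0]],[[0.008,-0.0373,0],[0,0,0]],[[0.008,-0.0373,0],[0,0,0]],[[0,0,0],[0,0,0]],[[0,0,0],[0,0,0]]]'
```

```text
clock: 32.75
ee_pos: [0.4955, 0.1713, 0.1961]
tcp_rot: [0.001, 0.987, -0.001, 0.158]
force: [1.1, 1.0, 0.1]
opening: 0.0191
clock: 33.42
ee_pos: [0.5596, -0.128, 0.196]
tcp_rot: [0.002, 0.987, -0.001, 0.158]
force: [1.3, 1.3, 0.5]
opening: 0.0189
clock: 33.92
ee_pos: [0.5915, -0.2767, 0.1949]
tcp_rot: [0.003, 0.988, -0.001, 0.157]
force: [0.2, 0.6, -0.2]
opening: 0.0186
```

```bash
python3 -m jog '[[[0,0.0015,-0.03],[0,0,0]],[[0,0,-0.03],[0,0,0]],[[0,0,-0.006],[0,0,0]],[[0,0,0],[0,0,0]],[[0,0,0],[0,0,0]]]'
python3 -c "
from h import *
s=state();print(s['ee_pos'],Rot.from_quat(s['tcp_rot']).as_matrix()[:,2])
snap('scene','s17.png');crop('s17.png','s17c.png',220,130,300,190,9)
for z in (.072,.113):print(w2px('scene',[.5942,-.275,z]))"
```

```text
clock: 34.33
ee_pos: [0.592, -0.273, 0.1312]
tcp_rot: [0.002, 0.987, -0.001, 0.158]
force: [-0.5, 0.3, 0.6]
opening: 0.0187
[ 0.59203631 -0.27301753  0.13122869] [ 0.31279146 -0.00260404 -0.94981826]
(np.float64(258.63977329229374), np.float64(174.46069998075765))
(np.float64(258.1777200740063), np.float64(164.75934782951157))
```

View pics/s17c.png

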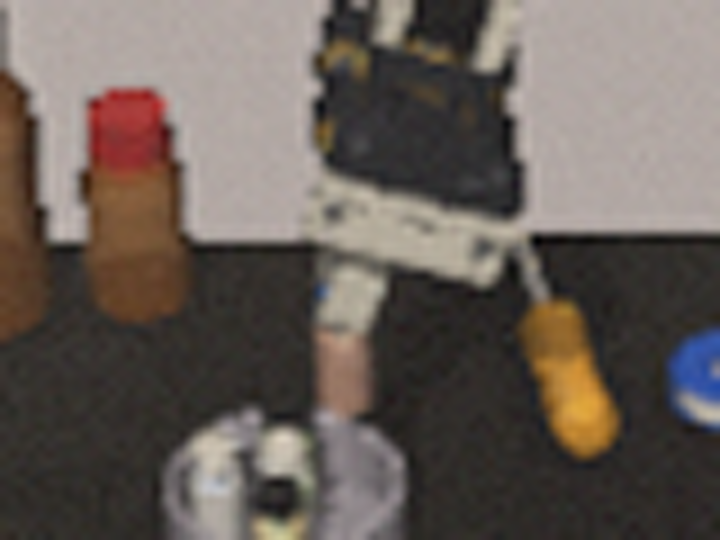

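```bash
python3 -m jog '[[[0,-0.002,-0.01],[0,0,0]],[[0,0,-0.02],[0,0,0]],[[0,0,-0.02],[0,0,0]],[[0,0,-0.01],[0,0,0]],[[0,0,-0.006],[0,0,0]],[[0,0,-0.002],[0,0,0]],[[0,0,0],[0,0,0]],[[0,0,0],[0,0,0]]]'
```

```text
clock: 35.05
ee_pos: [0.5922, -0.2758, 0.063]
tcp_rot: [0.002, 0.987, -0.001, 0.159]
force: [0.5, -1.2, -0.1]
opening: 0.0187
```

```bash
python3 -m jog '[[[0,0,-0.002],[0,0,0]],[[0,0,0],[0,0,0]],[[0,0,0],[0,0,0]]]'
python3 -m jog '[[[0,0,0],[0,0,0]],[[0,0,0],[0,0,0]],[[0,0,0],[0,0,0]],[[0,0,0],[0,0,0]]]' 0.35
```

```text
clock: 35.3
ee_pos: [0.5918, -0.2757, 0.0603]
tcp_rot: [0.002, 0.987, -0.001, 0.158]
force: [0.0, 0.9, -0.2]
opening: 0.0187
clock: 35.63
ee_pos: [0.5917, -0.2756, 0.0599]
tcp_rot: [0.002, 0.987, -0.001, 0.158]
force: [0.1, -1.2, 0.4]
opening: 0.03
```

```bash
python3 -m jog '[[[0,0,0.02],[0,0,0]],[[0,0,0.035],[0,0,0]],[[0,0,0.04],[0,0,0]],[[0,0,0.04],[0,0.1,0]],[[-0.02,0.035,0],[0,0.105,0]],[[-0.02,0.035,0],[0,0.1,0]],[[-0.02,0.035,0],[0,0.01,0]],[[-0.02,0.035,0],[0,0,0]]]' 0
python3 -m jog '[[[-0.02,0.035,0],[0,0,0]],[[-0.015,0.037,0],[0,0,0]],[[-0.015,0.037,0],[0,0,0]],[[0,0.04,0],[0,0,0]],[[0,0.04,0],[0,0,0]],[[0,0,0],[0,0,0]]]' 0.5
python3 -c "
from h import *
s=state();print(s['ee_pos'],corr(0))
snap('scene','s18.png');crop('s18.png','s18c.png',220,130,340,230,6)
snap('top','t18.png');crop('t18.png','t18c.png',280,150,420,280,5.5)"
```

```text
clock: 36.3
ee_pos: [0.5114, -0.1342, 0.1945]
tcp_rot: [0.002, 1.0, -0.001, 0.0]
force: [-0.1, 1.1, -0.2]
opening: 0.0463
clock: 36.8
ee_pos: [0.4611, 0.0587, 0.1953]
tcp_rot: [-0.001, 1.0, -0.0, 0.002]
force: [-0.2, -1.6, -0.1]
opening: 0.0234
[0.46108311 0.05874434 0.19525294] [ 0.00092719  0.00340347 -0.0012667 ]
```

View pics/s18c.png

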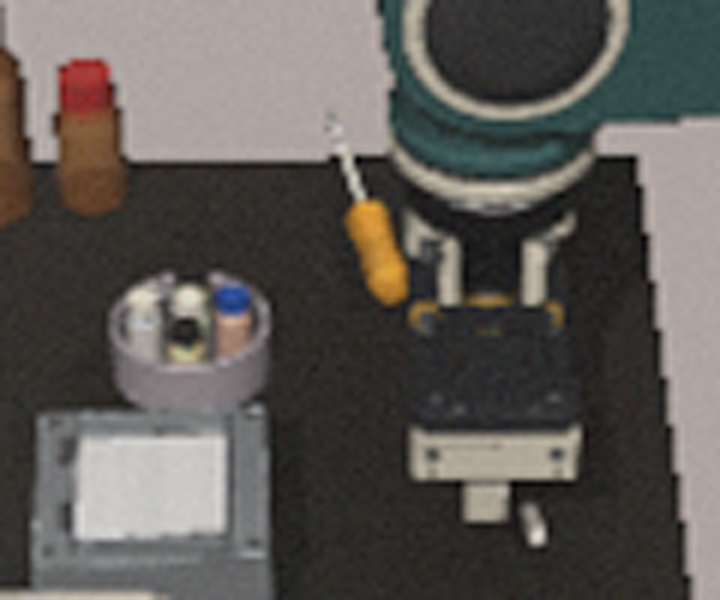

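View pics/t18c.png

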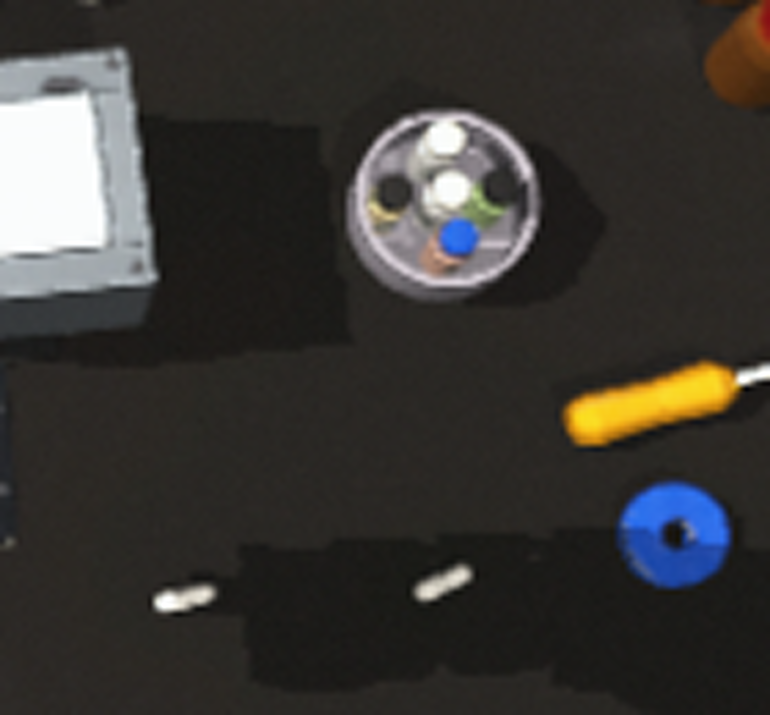

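```bash
python3 -m jog '[[[-0.003,-0.0155,0],[0,0,-0.1167]],[[-0.003,-0.0155,0],[0,0,-0.1167]],[[-0.003,-0.0155,0],[0,0,-0.1167]],[[-0.003,-0.0155,0],[0,0,-0.1167]],[[-0.003,-0.0155,0],[0,0,-0.1167]],[[-0.003,-0.0155,0],[0,0,-0.1167]],[[-0.003,-0.0155,0],[0,0,-0.1167]],[[-0.003,-0.0155,0],[0,0,-0.1167]]]' 0.35
python3 -m jog '[[[-0.003,-0.0155,-0.03],[0,0,-0.1167]],[[-0.003,-0.0155,-0.03],[0,0,-0.1167]],[[-0.003,-0.0155,-0.03],[0,0,-0.1167]],[[-0.003,-0.0155,-0.03],[0,0,-0.1167]],[[0,0,0],[0,0,0]],[[0,0,0],[0,0,0]]]'
python3 -c "
from h import *
s=state();print(s['ee_pos'],corr(-1.40))
snap('scene','s19.png');crop('s19.png','s19c.png',260,160,360,240,7)
print(px2w('scene',308.8,217.5,.005),px2w('top',313.5,258.7,.008))"
```

```text
clock: 37.57
ee_pos: [0.4372, -0.0727, 0.1948]
tcp_rot: [0.455, 0.89, -0.002, 0.0]
force: [0.2, 1.0, 0.3]
opening: 0.0301
clock: 38.07
ee_pos: [0.4247, -0.1337, 0.0742]
tcp_rot: [0.646, 0.763, -0.002, -0.001]
force: [-0.0, -0.3, 0.2]
opening: 0.0301
[ 0.42469668 -0.13365838  0.07416692] [ 0.00191591 -0.00459122  0.00439454]
[ 0.42526967 -0.12245845  0.005     ] [ 0.42186354 -0.12775067  0.008     ]
```

View pics/s19c.png

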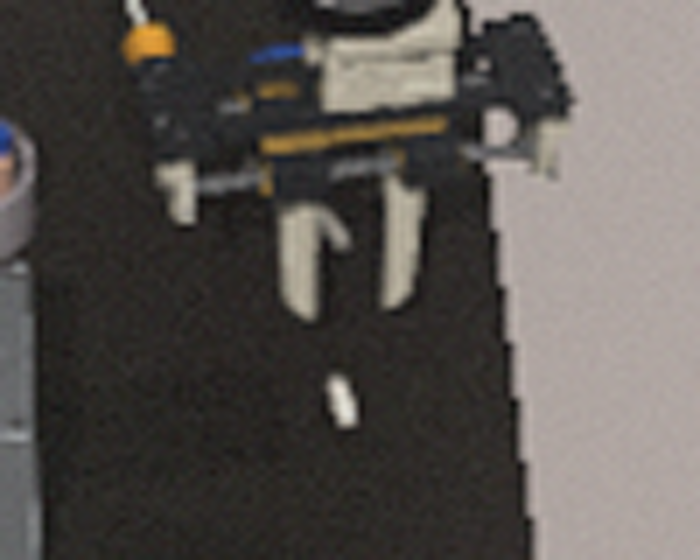

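```bash
python3 -m jog '[[[0.001,0.0087,-0.02],[0,0,0]],[[0,0,-0.02],[0,0,0]],[[0,0,-0.012],[0,0,0]],[[0,0,-0.006],[0,0,0]],[[0,0,0],[0,0,0]],[[0,0,0],[0,0,0]]]'
python3 -c "
from h import *
s=state();print(s['ee_pos'])
snap('scene','s20.png');crop('s20.png','s20c.png',260,160,360,240,7)"
```

```text
clock: 38.62
ee_pos: [0.4273, -0.124, 0.0179]
tcp_rot: [0.645, 0.764, -0.002, 0.001]
force: [0.3, -0.5, 1.3]
opening: 0.0302
[ 0.427251   -0.12397985  0.0179327 ]
```

View pics/s20c.png

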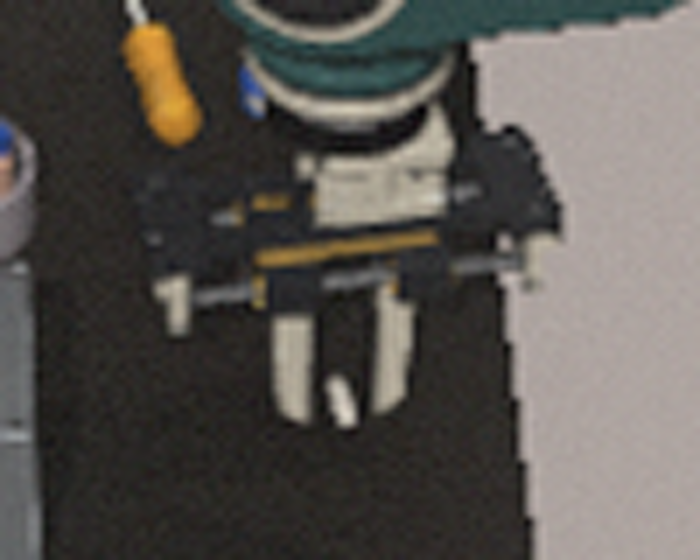

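```bash
python3 -m jog '[[[0,0,-0.0035],[0,0,0]],[[0,0,0],[0,0,0]],[[0,0,0],[0,0,0]],[[0,0,0],[0,0,0]],[[0,0,0],[0,0,0]],[[0,0,0],[0,0,0]],[[0,0,0],[0,0,0]]]' 1
python3 -m jog '[[[0,0,0.03],[0,0,0]],[[0,0,0.04],[0,0,0]],[[0,0,0.04],[0,0,0]],[[0,0,0.04],[0,0,0]],[[0,0,0.01],[0,0,0.12]],[[0,0,0],[0,0,0.12]],[[0,0,0],[0,0,0]]]'
python3 -c "
from h import *
s=state();print(s['ee_pos'],s['joints'])
snap('scene','s21.png');crop('s21.png','s21c.png',260,120,360,200,7)"
```

```text
clock: 39.25
ee_pos: [0.4268, -0.1239, 0.0136]
tcp_rot: [0.646, 0.764, -0.002, 0.0]
force: [-1.0, 1.2, 4.1]
opening: 0.01
clock: 39.83
ee_pos: [0.427, -0.124, 0.1743]
tcp_rot: [0.547, 0.837, -0.001, 0.001]
force: [0.7, -0.1, -0.5]
opening: 0.0096
[ 0.42697799 -0.12395603  0.17428069] [-0.33765828 -0.38943551  1.98581956 -0.00346087  1.54366412 -0.75062254]
```

View pics/s21c.png

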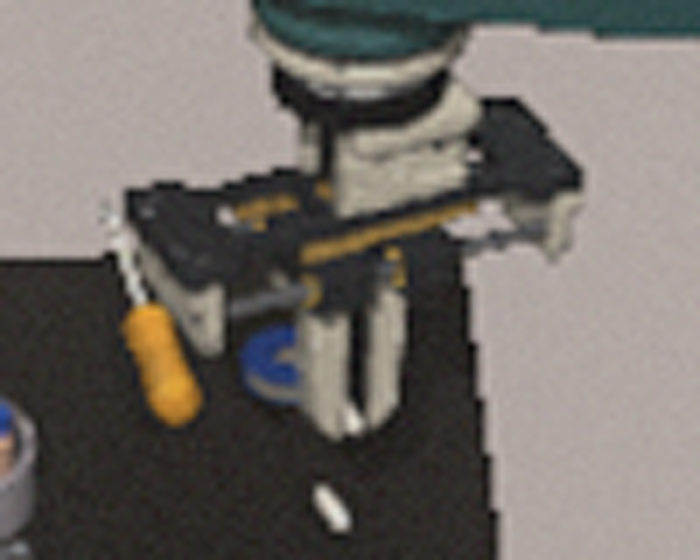

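```bash
python3 -m jog '[[[0.0195,0.0071,0],[0,0,0.1207]],[[0.0195,0.0071,0],[0,0,0.1207]],[[0.0195,0.0071,0],[0,0,0.1207]],[[0.0195,0.0071,0],[0,0,0.1207]],[[0.0195,0.0071,0],[0,0,0.1207]],[[0.0195,0.0071,0],[0,0,0.1207]],[[0.0195,0.0071,0],[0,0,0.1207]],[[0.0195,0.0071,0],[0,0,0.1207]]]'
python3 -m jog '[[[0.0195,0.0071,0],[0,0,0.1207]],[[0.0195,0.0071,0],[0,0,0.1207]],[[0,0,-0.03],[0,0,0]],[[0,0,0],[0,0,0]],[[0,0,0],[0,0,0]]]'
python3 -c "
from h import *
s=state();print(s['ee_pos'],corr(.049),s['joints'])
snap('scene','s22.png');crop('s22.png','s22c.png',200,140,320,240,6)"
```

```text
clock: 40.55
ee_pos: [0.5833, -0.0665, 0.172]
tcp_rot: [0.099, 0.995, -0.001, 0.0]
force: [0.1, -0.8, 0.9]
opening: 0.01
clock: 40.97
ee_pos: [0.6205, -0.0527, 0.1411]
tcp_rot: [-0.02, 1.0, -0.001, -0.001]
force: [-0.1, -0.3, 0.3]
opening: 0.0099
[ 0.62050444 -0.05269656  0.14114633] [ 0.00189448 -0.00210756  0.00982833] [-0.12468308  0.04167617  1.66453916 -0.00215187  1.43724373 -1.73436254]
```

View pics/s22c.png

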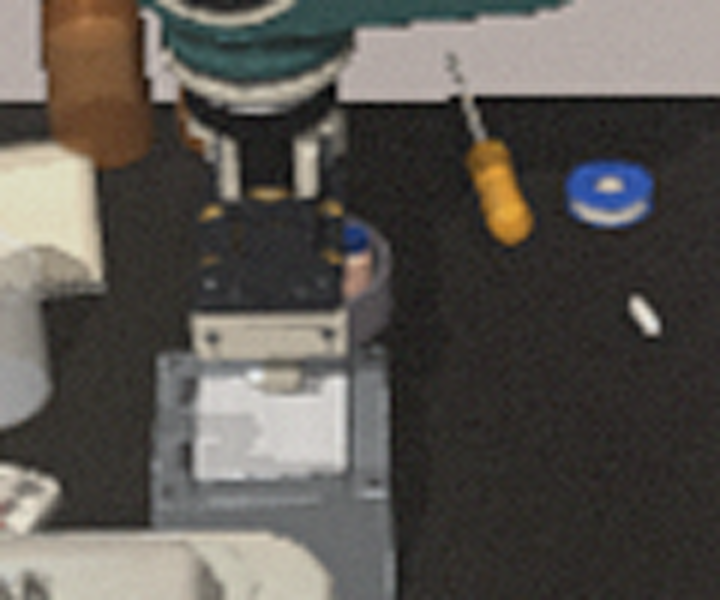

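```bash
python3 -m jog '[[[0,0,-0.02],[0,0,0]],[[0,0,-0.015],[0,0,0]],[[0,0,-0.01],[0,0,0]],[[0,0,-0.01],[0,0,0]],[[0,0,0],[0,0,0]]]'
python3 -m jog '[[[0,0,-0.01],[0,0,0]],[[0,0,-0.006],[0,0,0]],[[0,0,0],[0,0,0]],[[0,0,0],[0,0,0]]]'
python3 -c "
from h import *
s=state();print(s['ee_pos'],s['force'],s['opening'])
snap('scene','s23.png');crop('s23.png','s23c.png',200,140,320,240,6)"
```

```text
clock: 41.43
ee_pos: [0.6208, -0.0529, 0.0865]
tcp_rot: [-0.021, 1.0, -0.001, -0.0]
force: [-2.5, -0.7, 0.9]
opening: 0.0101
clock: 41.77
ee_pos: [0.6215, -0.0528, 0.072]
tcp_rot: [-0.022, 1.0, -0.001, 0.001]
force: [-2.1, -0.7, -0.2]
opening: 0.01
[ 0.62147798 -0.05284689  0.07201434] [-2.06862802 -0.7008028  -0.16045803] 0.010033850169126833
```

View pics/s23c.png

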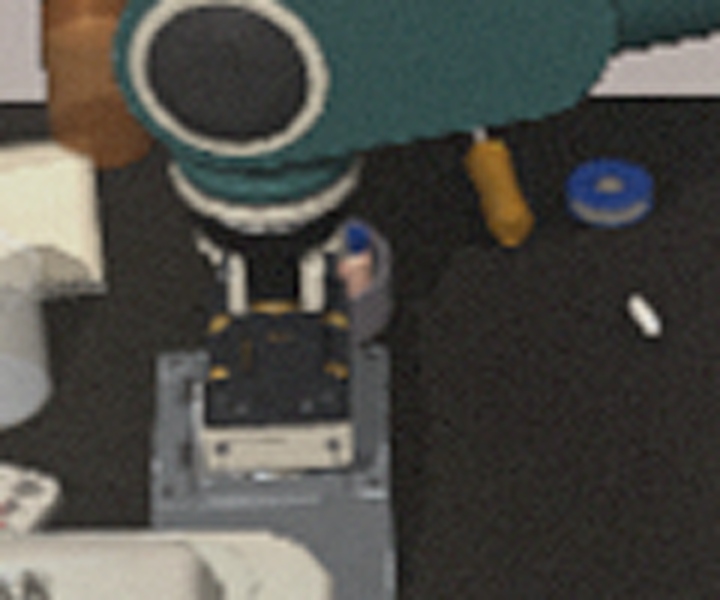

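```bash
python3 -m jog '[[[0,0,-0.002],[0,0,0]],[[0,0,0],[0,0,0]],[[0,0,0],[0,0,0]],[[0,0,0],[0,0,0]],[[0,0,0],[0,0,0]],[[0,0,0],[0,0,0]],[[0,0,0],[0,0,0]],[[0,0,0],[0,0,0]]]' 0.45
python3 -m jog '[[[0,0,0],[0,0,0]],[[0,0,0],[0,0,0]],[[0,0,0.02],[0,0,0]],[[0,0,0.03],[0,0,0]],[[0,0,0.03],[0,0,0]],[[0,0,0.03],[0,0,0]],[[-0.03,0.03,0],[0,0,0]],[[-0.03,0.03,0],[0,0,0]]]'
python3 -m jog '[[[-0.03,0.025,0],[0,0,-0.1]],[[-0.03,0.025,0],[0,0,-0.1]],[[-0.03,0.02,0],[0,0,-0.1]],[[0,0,0],[0,0,0]]]'
python3 -c "
from h import *
s=state();print(s['ee_pos'],s['force'],s['opening'])
snap('scene','s24.png');crop('s24.png','s24c.png',200,140,320,240,6)
snap('top','t24.png');crop('t24.png','t24c.png',240,150,400,280,5)"
```

```text
clock: 42.48
ee_pos: [0.6217, -0.0529, 0.0704]
tcp_rot: [-0.022, 1.0, -0.001, 0.001]
force: [-0.5, -1.0, 0.9]
opening: 0.0253
clock: 43.15
ee_pos: [0.5631, 0.0059, 0.1819]
tcp_rot: [-0.02, 1.0, -0.001, 0.002]
force: [0.4, 1.1, -0.3]
opening: 0.0253
clock: 43.48
ee_pos: [0.4693, 0.0786, 0.1807]
tcp_rot: [0.131, 0.991, -0.001, 0.001]
force: [-0.3, -0.7, -0.1]
opening: 0.0256
[0.46934794 0.07855923 0.18072301] [-0.26614454 -0.65338494 -0.06174467] 0.025562384419922392
```

View pics/s24c.png

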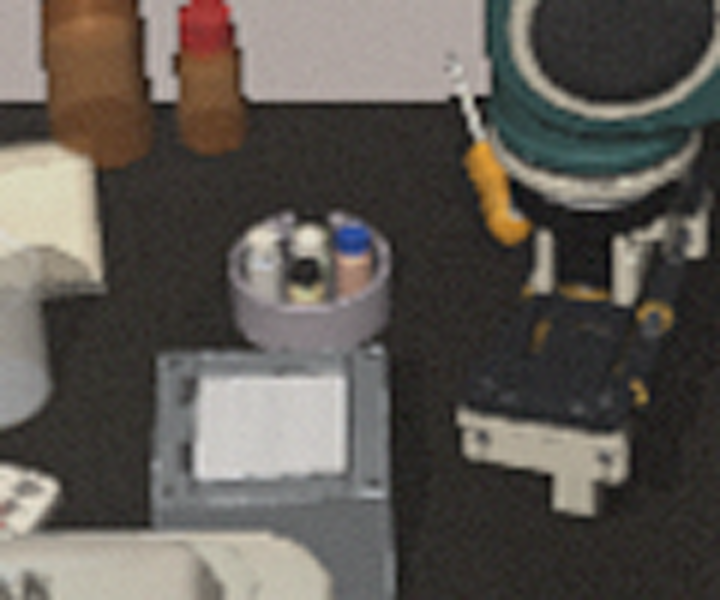

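View pics/t24c.png

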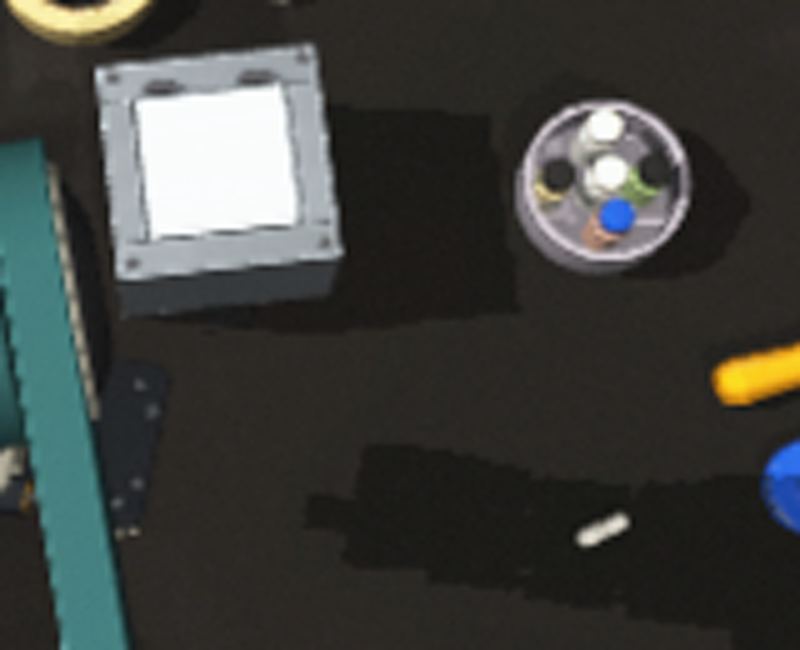

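```bash
python3 -m jog '[[[-0.0048,-0.0377,0],[0,0,-0.114]],[[-0.0048,-0.0377,0],[0,0,-0.114]],[[-0.0048,-0.0377,0],[0,0,-0.114]],[[-0.0048,-0.0377,0],[0,0,-0.114]],[[-0.0048,-0.0377,0],[0,0,-0.114]],[[-0.0048,-0.0377,0],[0,0,-0.114]],[[-0.0048,-0.0377,0],[0,0,-0.114]],[[-0.0048,-0.0377,0],[0,0,-0.114]]]' 0.35
python3 -m jog '[[[-0.0048,-0.0377,0],[0,0,0]],[[0,0,-0.04],[0,0,0]],[[0,0,-0.04],[0,0,0]],[[0,0,-0.025],[0,0,0]],[[0,0,0],[0,0,0]],[[0,0,0],[0,0,0]]]'
python3 -c "
from h import *
s=state();print(s['ee_pos'],corr(-1.173))
snap('scene','s25.png');crop('s25.png','s25c.png',260,130,360,210,7)"
```

```text
clock: 44.25
ee_pos: [0.434, -0.2285, 0.1803]
tcp_rot: [0.554, 0.833, -0.002, 0.0]
force: [0.4, 0.3, -0.8]
opening: 0.0305
clock: 44.75
ee_pos: [0.4293, -0.2638, 0.0749]
tcp_rot: [0.552, 0.834, -0.002, -0.001]
force: [0.3, -0.5, 0.8]
opening: 0.0299
[ 0.42926663 -0.26378338  0.07488609] [ 0.00190423 -0.00340588 -0.00417394]
```

View pics/s25c.png

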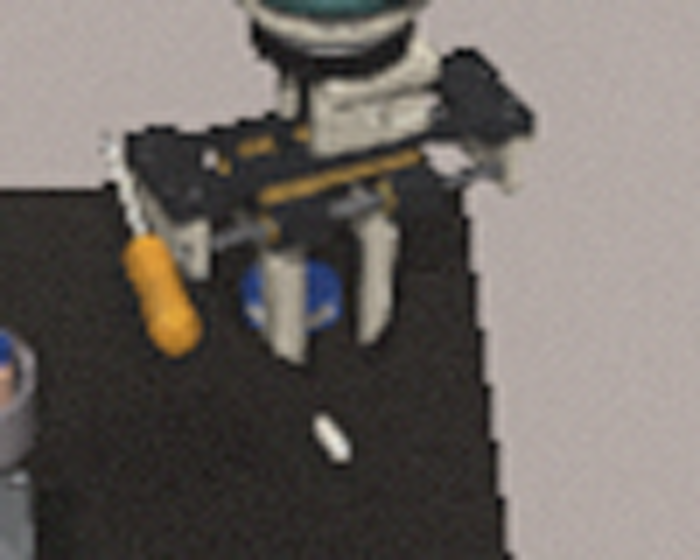

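```bash
python3 -m jog '[[[-0.0035,0.003,-0.02],[0,0,0]],[[0,0,-0.02],[0,0,0]],[[0,0,-0.012],[0,0,0]],[[0,0,-0.006],[0,0,0]],[[0,0,0],[0,0,0]],[[0,0,0],[0,0,0]]]'
python3 -c "
from h import *
s=state();print(s['ee_pos'])
snap('scene','s26.png');crop('s26.png','s26c.png',260,130,360,210,7)"
```

```text
clock: 45.3
ee_pos: [0.4267, -0.2606, 0.0186]
tcp_rot: [0.552, 0.834, -0.002, 0.001]
force: [0.5, 0.1, 0.4]
opening: 0.0302
[ 0.42669041 -0.26061934  0.01856842]
```

View pics/s26c.png

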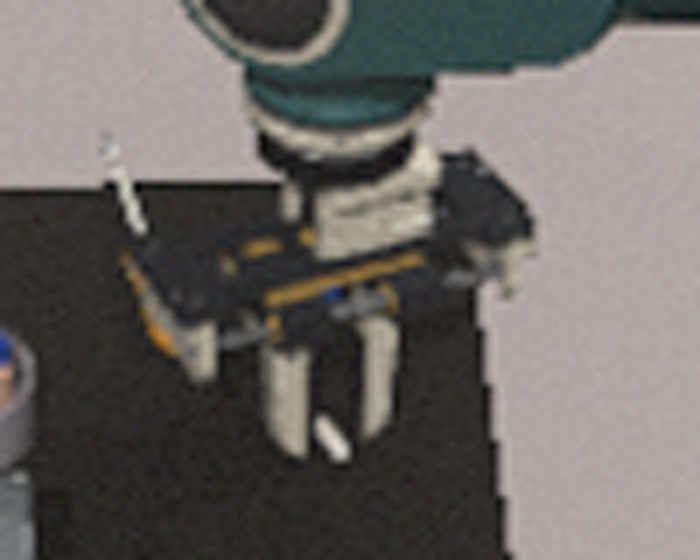

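```bash
python3 -m jog '[[[0,0,-0.0042],[0,0,0]],[[0,0,0],[0,0,0]],[[0,0,0],[0,0,0]],[[0,0,0],[0,0,0]],[[0,0,0],[0,0,0]],[[0,0,0],[0,0,0]],[[0,0,0],[0,0,0]]]' 1
python3 -m jog '[[[0,0,0.03],[0,0,0]],[[0,0,0.04],[0,0,0]],[[0,0,0.04],[0,0,0]],[[0,0,0.04],[0,0,0.122]],[[0,0,0.01],[0,0,0.122]],[[0.0243,0.026,0],[0,0,0.122]],[[0.0243,0.026,0],[0,0,0.122]],[[0.0243,0.026,0],[0,0,0.122]]]'
python3 -m jog '[[[0.0243,0.026,0],[0,0,0.122]],[[0.0243,0.026,0],[0,0,0.122]],[[0.0243,0.026,0],[0,0,0.122]],[[0.0243,0.026,0],[0,0,0.122]],[[0.0243,0.026,0],[0,0,0.122]],[[0,0,-0.03],[0,0,0]],[[0,0,0],[0,0,0]],[[0,0,0],[0,0,0]]]'
python3 -c "
from h import *
s=state();print(s['ee_pos'],corr(.049))
snap('scene','s27.png');crop('s27.png','s27c.png',200,140,320,240,6)"
```

```text
clock: 45.93
ee_pos: [0.4262, -0.2603, 0.0134]
tcp_rot: [0.552, 0.834, -0.002, 0.0]
force: [-0.3, 0.2, 3.6]
opening: 0.01
clock: 46.6
ee_pos: [0.4997, -0.1814, 0.1737]
tcp_rot: [0.274, 0.962, -0.002, 0.001]
force: [-0.3, 0.1, -0.3]
opening: 0.01
clock: 47.27
ee_pos: [0.6195, -0.0521, 0.1417]
tcp_rot: [-0.025, 1.0, -0.001, -0.001]
force: [0.3, 0.2, -0.2]
opening: 0.0103
[ 0.61952315 -0.05212818  0.14170074] [ 0.00211696 -0.00105621 -0.00151388]
```

View pics/s27c.png

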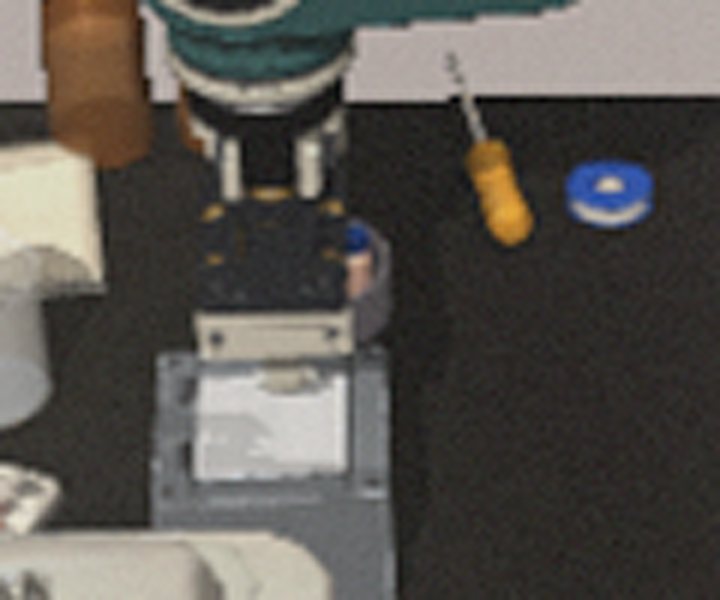

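Bar held centred over the flap. Same insertion as before.

```bash
python3 -m jog '[[[0.001,0,-0.02],[0,0,0]],[[0,0,-0.015],[0,0,0]],[[0,0,-0.01],[0,0,0]],[[0,0,-0.01],[0,0,0]],[[0,0,-0.01],[0,0,0]],[[0,0,-0.007],[0,0,0]],[[0,0,0],[0,0,0]],[[0,0,0],[0,0,0]]]'
python3 -m jog '[[[0,0,0],[0,0,0]],[[0,0,0],[0,0,0]],[[0,0,0],[0,0,0]],[[0,0,0],[0,0,0]],[[0,0,0],[0,0,0]],[[0,0,0],[0,0,0]],[[0,0,0],[0,0,0]],[[0,0,0],[0,0,0]]]' 0.45
python3 -m jog '[[[0,0,0],[0,0,0]],[[0,0,0],[0,0,0]],[[0,0,0.02],[0,0,0]],[[0,0,0.03],[0,0,0]],[[0,0,0.03],[0,0,0]],[[0,0,0.03],[0,0,0]],[[-0.03,0.03,0],[0,0,0]],[[-0.03,0.03,0],[0,0,0]]]'
python3 -m jog '[[[-0.03,0.025,0],[0,0,0]],[[-0.03,0.025,0],[0,0,0]],[[-0.03,0.03,0],[0,0,0]],[[0,0.04,0],[0,0,0]],[[0,0.04,0],[0,0,0]],[[0,0,0],[0,0,0]]]'
python3 -c "
from h import *
s=state();print(s['ee_pos'],s['force'],s['opening'])
snap('scene','s28.png');crop('s28.png','s28c.png',200,140,340,260,5.5)
snap('top','t28.png');crop('t28.png','t28c.png',130,150,420,300,2.7);crop('t28.png','t28d.png',320,150,400,220,10)"
```

```text
clock: 47.98
ee_pos: [0.6213, -0.0522, 0.0709]
tcp_rot: [-0.026, 1.0, -0.001, 0.001]
force: [-0.7, 0.9, -0.3]
opening: 0.0101
clock: 48.65
ee_pos: [0.6215, -0.0522, 0.0712]
tcp_rot: [-0.026, 1.0, -0.001, 0.001]
force: [-0.7, 0.2, 1.4]
opening: 0.0251
clock: 49.32
ee_pos: [0.5629, 0.0064, 0.1826]
tcp_rot: [-0.024, 1.0, -0.001, 0.002]
force: [0.2, 1.6, -0.9]
opening: 0.0259
clock: 49.82
ee_pos: [0.4722, 0.1711, 0.1815]
tcp_rot: [-0.027, 1.0, -0.0, 0.002]
force: [0.3, -0.7, -0.2]
opening: 0.0259
[0.47215377 0.17112126 0.18146354] [ 0.26505922 -0.68307701 -0.18999534] 0.02591734654847726
```

View pics/s28c.png

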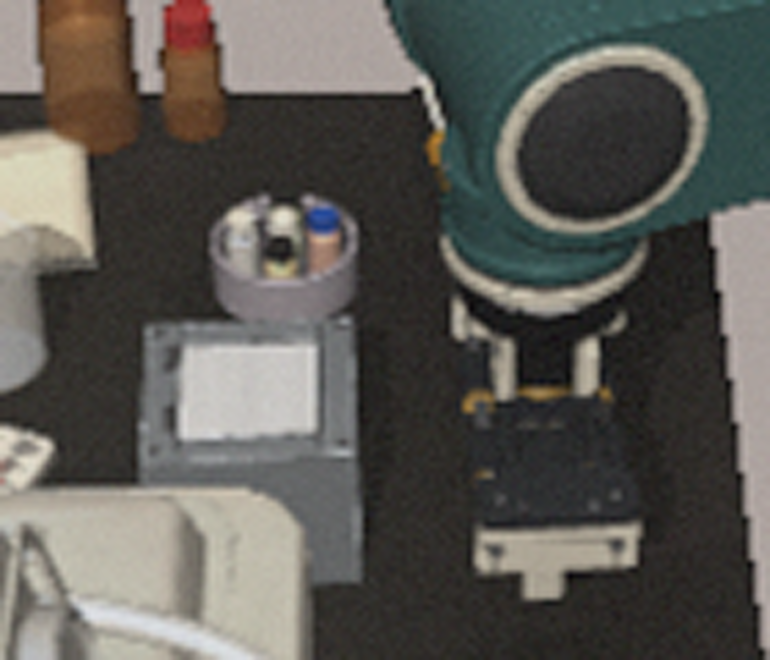

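View pics/t28c.png

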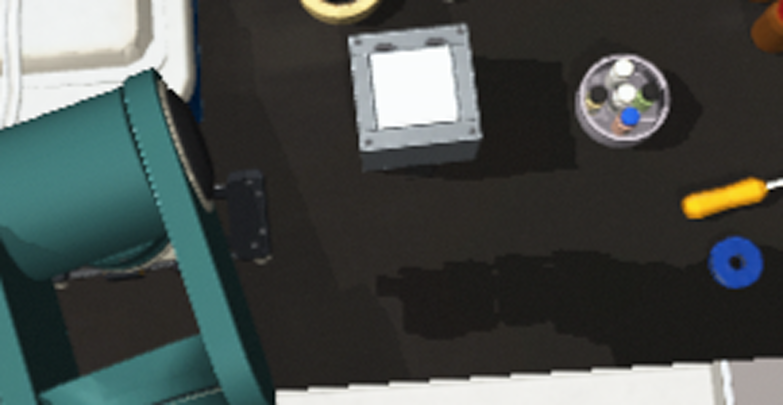

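View pics/t28d.png

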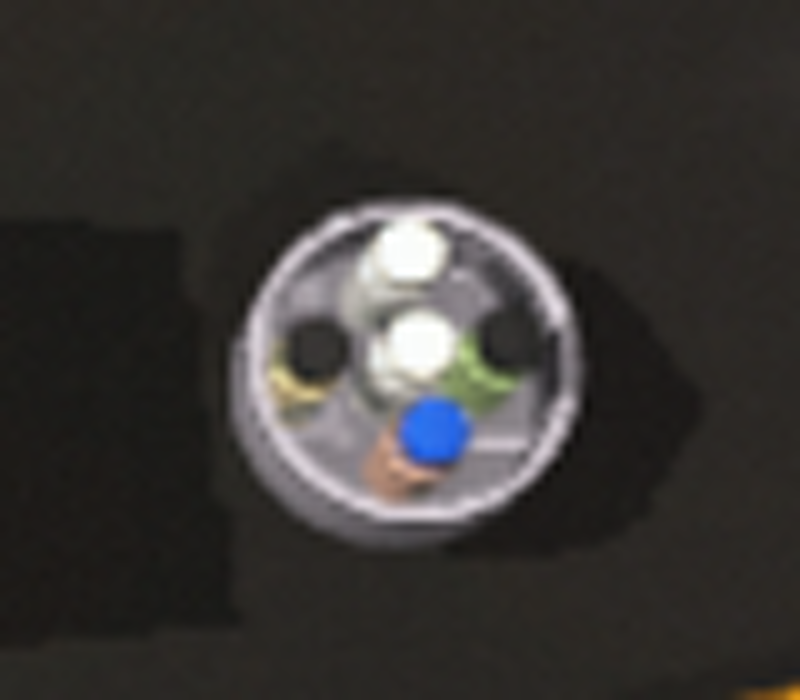

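```bash
python3 -c "
from h import *
print(job_done())"
```

```text
the job is handed in; nothing more can be done
None
```

I handed the job in at about 50 s. All five vials present are in the pot, and both stirring bars are in the grey box. The job gave no verdict.

**Vials:** One stands in the middle of the pot and four stand round it. With only four for the ring I spaced them evenly at 90°, about 26–29 mm out by the release positions. They are therefore not on true 60° hexagon sites. I lowered each one nearly onto the pot floor before letting go.

**Bars:** I took each bar down with the fingertips about 40 mm below the box top and let it go there.

**Final pictures:** All the caps in the pot are at one level and the vials look upright, with the pot level. The flap is shut and no bars are left on the bench. The tape reel looks unmoved. The tweezers were hidden by the arm in the last pictures and I did not check them again, but the gripper never went near them.

**Problems along the way:**
- **Collision with the box:** Carrying the third vial, the last joint ran into its limit and the arm stopped short. The vial's base pressed on the edge of the grey box and slid up in the grip. I stood it on the bench, gripped it again by the cap and placed it normally. The force readings I saw then stayed around 1 N, but I only read them between moves.
- **Camera disagreement:** The two cameras differed by 3–5 mm. I settled it using the gripper's known position.

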